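# Chock a roller on a slippery sloping board

### The arm

A 6-joint arm with a two-finger parallel gripper is mounted at the origin on the work surface; the furniture and walls round the work are solid. World frame = base frame: x ahead of the robot, y to its left, z up, the work surface at z = 0. Lengths are in m, angles in rad, forces in N, time in s.
With the tool pointing down it reaches from about 0.35 to 0.775 m from the base axis. Payload 5.5 kg.
Tool frame: the origin (TCP) lies at the very end of the fingers, on their centre line; the grasp point (between the pads) lies 19 mm behind it; x points along the fingers, y is the direction in which the jaws open and shut, and the axes are right-handed (so a half turn about x gives the same grasp; the last joint's range is limited). The gripper opens to 85 mm and grips with 20 to 120 N. Pads are 22 mm wide; open, the fingers measure 114 mm over their backs; the gripper's body (76 mm by 85 mm) begins 54 mm behind the grasp point. The pads swing forward as they close: fully open they stand 13 mm farther back than shut.
Start: joints at [1.198, 0.313, 0.046, 1.304, 0, 1.431], TCP at [0.133, 0.56, 0.231] pointing down, gripper open.
Joint ranges: [-2.76, 2.76], [-0.86, 1.69], [-1.03, 1.26], [-2.2, 2.34], [-1.47, 1.5], [-3.14, 3.14]. Speed limits (rad/s): [2.57, 2.57, 3.14, 3.14, 3.14, 3.14].

### API

Orientations are given as a unit quaternion [w, x, y, z].
In Python, from workcell import env gives the robot as it stands.
- The arm moves only by the tool drive_tool, never from a script. Its argument "plan" is a list that holds one entry, the list of rows, each a list of 7 numbers: the shift along the tool's x, y, z in cm, then the turn, a rotation vector about the tool's x, y, z in degrees, then the opening, from 0 (shut) to 1 (fully open). In form: [[[tx, ty, tz, wx, wy, wz, fingers], ...]]. A call has exactly 5 rows; each row shifts and turns the commanded pose from where the row before left it, along the tool's axes as they then stand; what a row does not reach is not made up. A row lasts 1/12 s, in which the tool goes at most 41.7 mm and 7.16 degrees, less where a joint would pass 70% of its speed; a pose out of reach is approached as far as the arm can. A call with a gripper value outside its range is refused whole. The fingers move at their own pace and stop on an object; "squeeze" is the grip in N (left out, the last holds). Time passes only in rows, so rows that do not move let the fingers close, or fill a call up. It gives the time, the measured TCP pose, the force and the opening at its end, in the units of the state.
- env.get_state(): the state, without advancing time (a new reading comes with each control period).
- env.read_camera(name): name is "scene" or "top" or "wrist"; returns the picture (400x640x3 uint8, red, green, blue); there is no depth.
- env.camera_model(name): a dict with "camera_matrix" (3x3 intrinsics, pixels), "camera_from_world" (4x4, takes a point from world to camera coordinates); the wrist camera has in their place "T_tool_cam" (4x4, takes a point from camera to tool coordinates, whose origin is the TCP and whose axes are the tool frame's). Camera axes: x right, y down, z forward; pixel columns grow to the right and rows downward; lengths in m; the calibration is good to about 2 mm. A picture is of the moment at which its call begins: read the wrist's pose just before it. camera_model takes no time and is no camera call.
- env.hand_in(): hands the job in, once; it reports no verdict.
The state is a dict: "clock": time; "joint_pos": joint angles; "qvel": joint speeds; "tau": joint torques, N m; "tcp_pos": TCP position; "orientation": TCP orientation; "wrist_force": force on the tool from outside, world axes, zero at the start; "ft_torque": the same for the moment, N m; "finger_gap": finger opening in m.
Only numpy, scipy, OpenCV 4.12 (cv2) and the standard library are available. Lean on these libraries where they do the work, as an engineer would, in place of code of your own. Each camera call takes 0.05 s, during which the arm holds its last target.

### The job

Park the wooden roller on the slippery sloping board so that it cannot roll off. First lay the chock with the curved hollows flat and central on the board, hollows uphill, and ease it down the slope until it bears on both steel pegs before you let it go; then lay the roller centrally in the hollows and let go only once it rests against the chock and on the board. Nothing may slide, roll or drop when let go; press gently, and leave the square-stepped chock where it is.

Things in the scene. Friction and masses are not known exactly. Their poses are not given: they have to be found in the camera images.
- board: Slick grey board of a fixed wooden stand, 230 mm along the slope (x) by 240 mm wide (y), sloping 24 deg, low edge farthest from the robot (30 mm high; top edge 124 mm). Origin: middle of its top face; x up the slope, z square out of the face. Friction on it is about 0.2: what is let go slides down to the pegs.
- board_low (a point): Middle of the board's low edge (x = -115 mm on the board; same axes). Two fixed steel pegs, 16 mm thick, stand 20 mm out of the face, side by side at y = -86 and +86 mm, with centres 45 to 85 mm up the slope from this edge: differently each time and not measured, so find them by touch. The roller alone passes between them.
- chock_grip (a point): Wooden chock to use, 0.2 kg: back rail 190 mm long (y), 20 thick (x), 40 high, at each end a lobe 27 high whose +x face is a curved hollow of 27 mm radius. Point: middle of the rail, half-way up (20 mm above the underside, 10 mm from the flat back). x to the hollows, z up. A roller lying in the hollows has its axis 73 mm in +x and 7 mm in +z from here.
- chock: The same chock; origin on its underside, 30 mm in +x and 20 mm in -z from the grip point; same axes. The lobes are 50 mm long (y) and reach 51 mm out from the rail; the 90 mm gap between them leaves room for a finger when the rail is gripped across its thickness and when the roller lies in the hollows.
- step_chock_grip (a point): The other chock, to be left alone: same rail and size, but its lobes, 32 mm high, are cut in a square step instead of a curved hollow. Point and axes as for the first. The two chocks lie flat on the worktop and may have changed places.
- roller_center (a point): Middle of the wooden roller: 54 mm in diameter, 150 mm long, about 0.3 kg, with a steel spindle end 16 mm thick standing 12 mm out of each end. It starts lying on the worktop. y is its axis; x and z turn with it as it rolls.
- roller: The same roller; same origin and axes.

How it is judged:
On the way, in this order (a step that is already met when the one before it is completed fails the run):
1. the hollowed chock lies flat and central on the board, let go and at rest against the pegs (angle between the z axis of chock and the z axis of board, either way round below 0.07 rad and angle between the y axis of chock and the y axis of board, either way round below 0.12 rad and z of chock in the frame of board between -0.003 and 0.003 m and y of chock in the frame of board between -0.016 and 0.016 m and linear speed of chock below 0.01 m/s and contact force between chock and the fingers below 0.05 N and contact force between chock and board above 0.3 N), for 0.2 s.
2. the roller, still held, bears against the chock and lies in its hollows (x of roller_center in the frame of chock_grip between 0.068 and 0.078 m and z of roller_center in the frame of chock_grip between 0.003 and 0.011 m and y of roller_center in the frame of chock_grip between -0.02 and 0.02 m and angle between the y axis of roller and the y axis of chock, either way round below 0.08 rad and contact force between roller and chock above 0.3 N and contact force between roller and the fingers above 0.5 N), for 0.05 s.
At the end, for the whole second after the job is handed in: The hollowed chock lies flat (4 deg), square (7 deg) and central (16 mm) on the board, held by the pegs; the roller rests on the board in its hollows (5 mm along the slope, 4 mm in height, 20 mm sideways, 4.5 deg); both at rest; the square-stepped chock within 30 mm of its start (angle between the z axis of chock and the z axis of board, either way round below 0.07 rad and angle between the y axis of chock and the y axis of board, either way round below 0.12 rad and z of chock in the frame of board between -0.003 and 0.003 m and y of chock in the frame of board between -0.016 and 0.016 m and x of roller_center in the frame of chock_grip between 0.068 and 0.078 m and z of roller_center in the frame of chock_grip between 0.003 and 0.011 m and y of roller_center in the frame of chock_grip between -0.02 and 0.02 m and angle between the y axis of roller and the y axis of chock, either way round below 0.08 rad and contact force between roller and chock above 0.2 N and contact force between roller and board above 0.2 N and linear speed of each of roller, chock below 0.01 m/s and distance of step_chock_grip from where it was at the start of the episode below 0.03 m); the robot touches nothing.
It fails at once if the roller moves faster than 0.15 m/s with no finger touching it (rolled, slid or dropped) (linear speed of roller above 0.15 m/s and contact force between roller and the fingers below 0.02 N).
It fails at once if the chock moves faster than 0.15 m/s with no finger touching it (slid or dropped) (linear speed of chock above 0.15 m/s and contact force between chock and the fingers below 0.02 N).
It fails at once if the chock is pressed on the board or its pegs with more than 100 N (contact force between chock and board above 100 N).
It fails at once if the roller is pressed on the chock with more than 100 N (contact force between roller and chock above 100 N).
It fails at once if the square-stepped chock is moved more than 30 mm (distance of step_chock_grip from where it was at the start of the episode above 0.03 m).
It also fails if it takes over 58 s, if anything falls off the work surface, if the arm or the gripper's body presses on something with over 40 N, if the wrist force passes 120 N, or if a joint passes its speed limit or range.

## Working session

There is one attempt and no reset: what is moved stays moved. The work goes in short steps, Python scripts to look and compute and a tool call to move; the robot and the scene stay as the last step left them, time stands still between calls to the robot, and variables do not carry over. Pictures are saved under pics/ and viewed, and the job is handed in when it is done.

Besides the shell and the picture viewer there is one more tool, called in YAML: its name, and indented under it one key for each argument. drive_tool: Moves the arm, as the interface text tells. Its arguments: {"type":"object","properties":{"plan":{"type":"array","items":{"type":"array","items":{"type":"array","items":{"type":"number"}}}},"squeeze":{"type":"number"}},"required":["plan"]}

```bash
ls; mkdir -p pics; python3 - <<'E'
from workcell import env
import cv2
s=env.get_state(); print(s)
for n in ["scene","top","wrist"]:
    im=env.read_camera(n); cv2.imwrite(f"pics/{n}0.png",im[:,:,::-1])
    print(n,env.camera_model(n))
E
```

```text
pics
{'clock': 0.0, 'joint_pos': array([ 1.19838301e+00,  3.14007989e-01,  4.49377002e-02,  1.30359236e+00,
       -9.23411497e-06,  1.43122556e+00]), 'qvel': array([ 0.00026739,  0.00033875,  0.00107797, -0.0002199 ,  0.00116618,
        0.00057961]), 'tau': array([-2.97248862e-04, -4.80629718e+01,  2.98533797e+01,  1.93732849e-02,
       -2.28031176e-04, -9.92490271e-06]), 'tcp_pos': array([0.13247956, 0.55898732, 0.23038768]), 'orientation': array([ 0.70215594,  0.08149723,  0.70248377, -0.08277557]), 'wrist_force': array([0.23227258, 0.09894047, 0.59979603]), 'ft_torque': array([ 0.0073884 , -0.05502561, -0.00751414]), 'finger_gap': 0.08546411763515974}
scene {'camera_matrix': array([[401.07371256,   0.        , 321.22915962],
       [  0.        , 401.07371256, 197.48013279],
       [  0.        ,   0.        ,   1.        ]]), 'camera_from_world': array([[ 0.73952135, -0.67312776,  0.00268163, -0.372352  ],
       [-0.47961025, -0.52970329, -0.69956303,  0.28095689],
       [ 0.47231576,  0.51605566, -0.71456587,  0.87420762],
       [ 0.        ,  0.        ,  0.        ,  1. 
[... 290 characters left out ...]
, -0.00560173, -0.16788677,  0.49211531],
       [ 0.16792405, -0.00702243, -0.98577492,  1.1606062 ],
       [ 0.        ,  0.        ,  0.        ,  1.        ]])}
wrist {'camera_matrix': array([[340.3900482 ,   0.        , 320.52372251],
       [  0.        , 340.3900482 , 202.00690541],
       [  0.        ,   0.        ,   1.        ]]), 'T_tool_cam': array([[ 9.55408903e-04, -2.70709895e-01,  9.62660501e-01,
        -1.42399332e-01],
       [ 9.99999263e-01,  9.79225361e-04, -7.17098295e-04,
        -9.18298960e-04],
       [-7.48535972e-04,  9.62660477e-01,  2.70710631e-01,
        -6.86744905e-02],
       [ 0.00000000e+00,  0.00000000e+00,  0.00000000e+00,
         1.00000000e+00]])}
```

View pics/scene0.png

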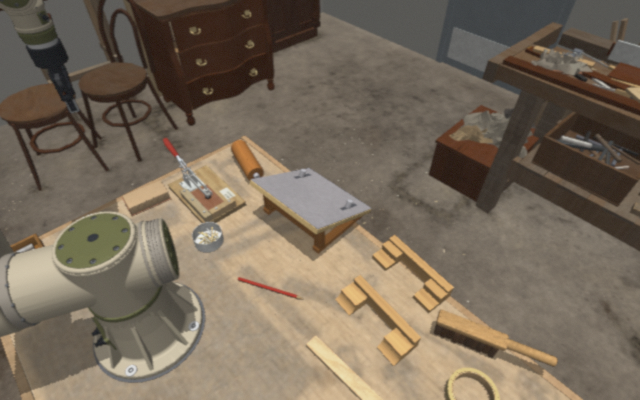

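View pics/top0.png

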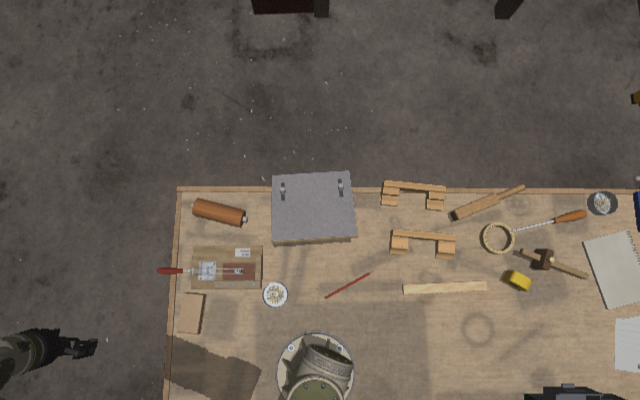

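View pics/wrist0.png

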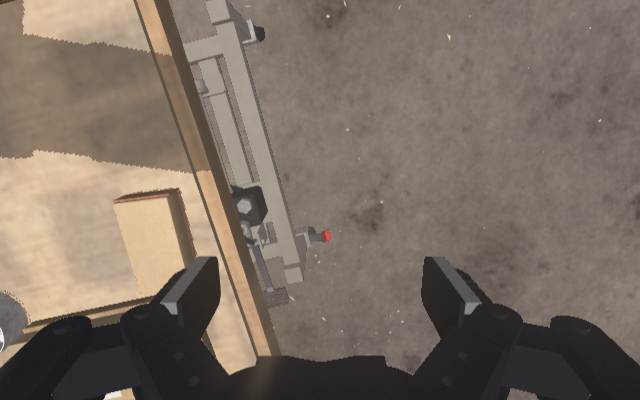

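```bash
python3 - <<'E'
import cv2
t=cv2.imread("pics/top0.png"); s=cv2.imread("pics/scene0.png")
cv2.imwrite("pics/t_ch.png",cv2.resize(t[170:270,370:470],None,fx=6,fy=6,interpolation=2))
cv2.imwrite("pics/t_bd.png",cv2.resize(t[160:260,185:365],None,fx=4.4,fy=4.4,interpolation=2))
cv2.imwrite("pics/s_ch.png",cv2.resize(s[225:365,325:465],None,fx=4.2,fy=4.2,interpolation=2))
cv2.imwrite("pics/s_bd.png",cv2.resize(s[130:260,220:380],None,fx=4.5,fy=4.5,interpolation=2))
E
```

```text
(no output)
```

View pics/t_ch.png

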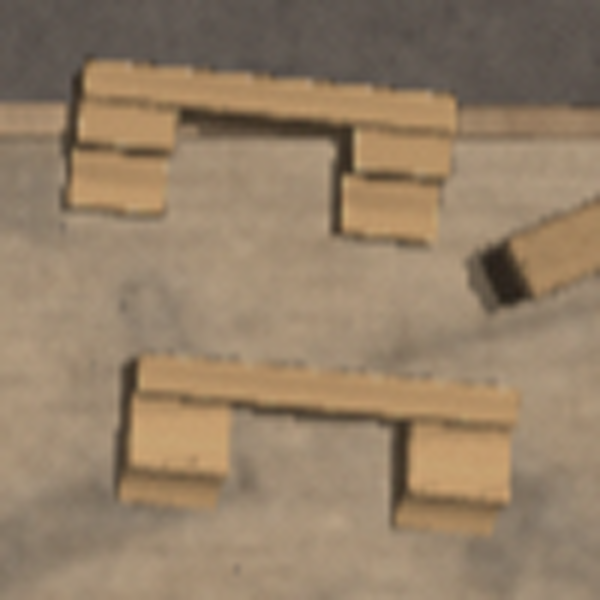

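View pics/t_bd.png

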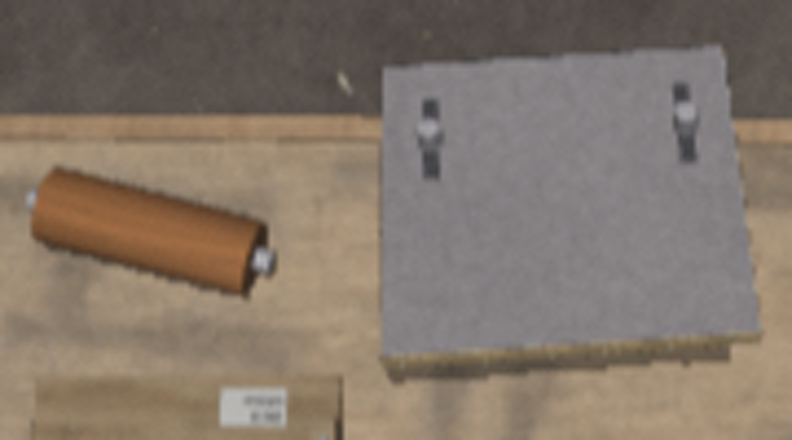

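View pics/s_ch.png

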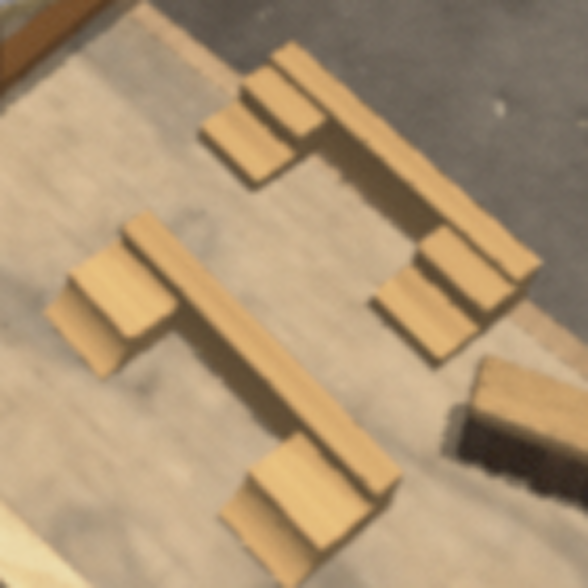

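View pics/s_bd.png

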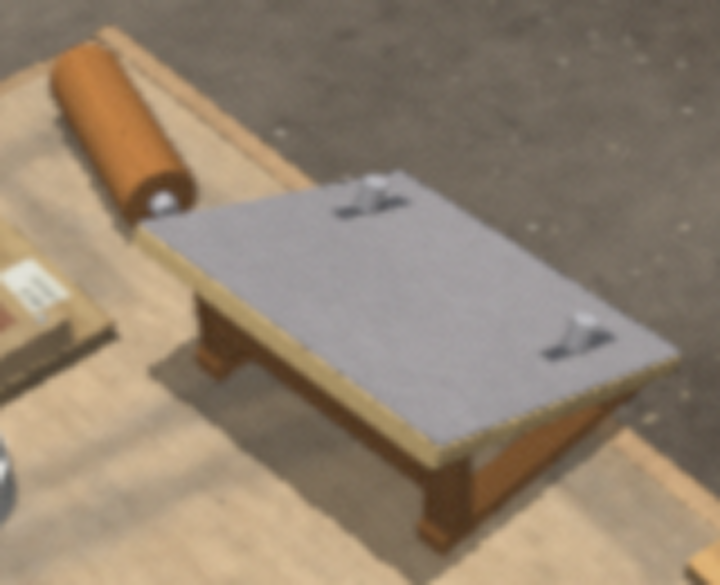

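```bash
cat > h.py <<'E'
import numpy as np, cv2
from scipy.optimize import least_squares
from scipy.spatial.transform import Rotation as R
from workcell import env
CM={n:env.camera_model(n) for n in("scene","top")}
def proj(n,P):
    P=np.atleast_2d(P);m=CM[n];T=m["camera_from_world"]
    c=P@T[:3,:3].T+T[:3,3];c=c@m["camera_matrix"].T
    return c[:,:2]/c[:,2:]
def flat(p,P): # yaw pose: local axes x->(-cos..): yaw=angle of local x relative to world x
    x,y,a,z=p;c,s=np.cos(a),np.sin(a)
    return np.array([[c,-s,0],[s,c,0],[0,0,1]])@np.array(P).T
A=np.deg2rad(24)
def board2w(p,P): # p=x,y of board origin, yaw of downhill-> local x uphill
    Rb=R.from_euler('z',p[2]).as_matrix()@R.from_euler('y',-A).as_matrix()
    return np.atleast_2d(P)@Rb.T+np.array([p[0],p[1],p[3]])
def chock2w(p,P): # P in grip frame
    Rb=R.from_euler('z',p[2]).as_matrix()
    return np.atleast_2d(P)@Rb.T+np.array([p[0],p[1],0.02])
E
cat > fit0.py <<'E'
from h import *
def cr(u,s,o): return (np.array(u)+.5)/s-.5+np.array(o)
top=np.array([[-10,-95,20],[-10,95,20],[10,95,20],[10,-95,20],[46,-95,7],[46,-45,7],[46,45,7],[46,95,7],[61,-95,-17],[61,-45,-17],[61,45,-17],[61,95,-17]])/1e3
tp=cr([(140,355),(520,392),(515,428),(135,392),(124,468),(226,474),(405,490),(508,503),(120,500),(217,508),(394,525),(492,536)],6,(370,170))
sc=top[[0,1,2,3,4,5,6,7,8,9]]
sp=cr([(150,210),(403,470),(372,497),(122,232),(68,278),(128,338),(250,478),(322,550),(45,312),(105,377)],4.2,(325,225))
f=lambda p:np.r_[(proj("top",chock2w(p,top))-tp).ravel(),(proj("scene",chock2w(p,sc))-sp).ravel()]
r=least_squares(f,[.45,-.25,np.pi]);print("chock",r.x,np.abs(r.fun).max(),r.fun.reshape(-1,2).round(1).tolist())
bt=np.array([[-115,-120,0],[-115,120,0],[115,120,0],[115,-120,0]])/1e3
tp2=cr([(384,67),(722,46),(759,333),(384,357)],4.4,(185,160))
sp2=cr([(403,172),(680,352),(437,445),(137,228)],4.5,(220,130))
f=lambda p:np.r_[(proj("top",board2w(p,bt))-tp2).ravel(),(proj("scene",board2w(p,bt))-sp2).ravel()]
r=least_squares(f,[.5,0,np.pi,.077]);print("board",r.x,r.fun.reshape(-1,2).round(1).tolist())
b=r.x
pt=cr([(429,130),(686,115)],4.4,(185,160));ps=cr([(378,183),(583,322)],4.5,(220,130))
for i,y in enumerate((-.086,.086)):
    g=lambda q:np.r_[(proj("top",board2w(b,[q[0],q[1],.02]))-pt[i]).ravel(),(proj("scene",board2w(b,[q[0],q[1],.02]))-ps[i]).ravel()]
    r=least_squares(g,[-.05,y]);print("peg",r.x,r.fun.round(1))
# roller
rt=cr([(28,199),(268,262)],4.4,(185,160))
def ray(n,u,z):
    m=CM[n];T=m["camera_from_world"];d=T[:3,:3].T@np.linalg.inv(m["camera_matrix"])@np.r_[u,1];o=-T[:3,:3].T@T[:3,3]
    return o+d*(z-o[2])/d[2]
print([ray("top",u,.027) for u in rt])
print("scene R end",ray("scene",cr((160,200),4.5,(220,130)),.027))
E
python3 fit0.py
```

```text
chock [ 0.39571796 -0.32361611  3.05305317] 1.3091125076812204 [[-0.1, -0.4], [0.3, -0.6], [0.9, 0.1], [0.3, 0.1], [0.5, -0.2], [0.3, 0.4], [0.5, 0.6], [0.1, -0.0], [-0.6, -0.1], [-0.3, 0.1], [-0.2, 0.0], [-0.1, -0.2], [-0.5, -0.6], [0.6, 0.6], [1.2, -0.1], [-0.5, -1.3], [-0.1, -0.9], [0.0, 0.8], [-0.7, -1.3], [-0.6, 0.7], [-0.1, 0.1], [-0.3, 0.6]]
board [0.48174143 0.01055595 3.21170442 0.07512734] [[-1.0, -0.1], [0.2, -0.1], [0.5, 0.2], [-1.3, 0.4], [-0.4, -0.2], [1.0, 0.7], [0.7, 1.0], [-0.2, -0.9]]
peg [-0.04482503 -0.08426097] [ 0.1 -0.3 -0.3  0.2]
peg [-0.04268699  0.08662705] [-0.1  0.   0.   0.1]
[array([0.4836073 , 0.37712142, 0.027     ]), array([0.44087454, 0.21081018, 0.027     ])]
scene R end [0.44370796 0.2230602  0.027     ]
```

```bash
cat >> h.py <<'E'
def st(): 
    s=env.get_state();q=s["orientation"];return s,s["tcp_pos"],R.from_quat([q[1],q[2],q[3],q[0]])
def toolR(x,y):
    x=np.array(x)/np.linalg.norm(x);y=np.array(y,float);y-=x*(x@y);y/=np.linalg.norm(y)
    return R.from_matrix(np.c_[x,y,np.cross(x,y)])
def rows(p1,R1,p0=None,R0=None,vmax=3.5,wmax=6.5,n=None):
    """straight line from current to target; print rows (translation then turn)"""
    s,p,Rr=st()
    if p0 is None:p0,R0=p,Rr
    d=np.array(p1)-p0;w=(R0.inv()*R1).as_rotvec(degrees=True)
    k=n or int(np.ceil(max(np.linalg.norm(d)*100/vmax,np.linalg.norm(w)/wmax,1)))
    print("dist cm",(d*100).round(2),"turn deg tool",w.round(2),"rows",k)
    out=[]
    for i in range(k):
        Ri=R0*R.from_rotvec(w*i/k,degrees=True)
        out.append(list(np.r_[Ri.inv().apply(d)/k*100,w/k].round(2)))
    for o in out: print([float(v) for v in o])
CH=np.array([.3957,-.3236,3.0531]); BD=np.array([.4817,.0106,3.2117,.0763])
E
python3 - <<'E'
from h import *
s,p,r=st();print(r.as_matrix().round(3))
c=CH
cx=np.array([np.cos(c[2]),np.sin(c[2]),0])
for sg in (1,-1):
    rows([c[0],c[1],.15],toolR([0,0,-1],sg*cx))
E
```

```text
[[-0.001  0.231  0.973]
 [-0.001  0.973 -0.231]
 [-1.    -0.001 -0.   ]]
dist cm [ 26.32 -88.27  -8.06] turn deg tool [-9.827e+01 -8.000e-02  5.000e-02] rows 27
[0.3, -2.96, 1.7, -3.64, -0.0, 0.0]
[0.3, -3.06, 1.51, -3.64, -0.0, 0.0]
[0.3, -3.15, 1.31, -3.64, -0.0, 0.0]
[0.3, -3.22, 1.11, -3.64, -0.0, 0.0]
[0.3, -3.29, 0.91, -3.64, -0.0, 0.0]
[0.3, -3.34, 0.69, -3.64, -0.0, 0.0]
[0.3, -3.38, 0.48, -3.64, -0.0, 0.0]
[0.3, -3.4, 0.27, -3.64, -0.0, 0.0]
[0.3, -3.41, 0.05, -3.64, -0.0, 0.0]
[0.3, -3.41, -0.17, -3.64, -0.0, 0.0]
[0.3, -3.39, -0.38, -3.64, -0.0, 0.0]
[0.3, -3.36, -0.6, -3.64, -0.0, 0.0]
[0.3, -3.31, -0.81, -3.64, -0.0, 0.0]
[0.3, -3.26, -1.02, -3.64, -0.0, 0.0]
[0.3, -3.18, -1.22, -3.64, -0.0, 0.0]
[0.3, -3.1, -1.42, -3.64, -0.0, 0.0]
[0.3, -3.0, -1.62, -3.64, -0.0, 0.0]
[0.3, -2.9, -1.8, -3.64, -0.0, 0.0]
[0.3, -2.77, -1.98, -3.64, -0.0, 0.0]
[0.3, -2.64, -2.16, -3.64, -0.0, 0.0]
[0.3, -2.5, -2.32, -3.64, -0.0, 0.0]
[0.3, -2.35, -2.47, -3.64, -0.0, 0.0]
[0.3, -2.19, -2.62, -3.64, -0.0, 0.0]
[0.3, -2.02, -2.75, -3.64, -0.0, 0.0]
[0.3, -1.84, -2.87, -3.64, -0.0, 0.0]
[0.3, 
[... 388 characters left out ...]
 0.0, 0.0]
[0.3, -2.14, 2.66, 3.03, 0.0, 0.0]
[0.3, -2.0, 2.77, 3.03, 0.0, 0.0]
[0.3, -1.85, 2.87, 3.03, 0.0, 0.0]
[0.3, -1.69, 2.96, 3.03, 0.0, 0.0]
[0.3, -1.54, 3.05, 3.03, 0.0, 0.0]
[0.3, -1.37, 3.12, 3.03, 0.0, 0.0]
[0.3, -1.21, 3.19, 3.03, 0.0, 0.0]
[0.3, -1.04, 3.25, 3.03, 0.0, 0.0]
[0.3, -0.86, 3.3, 3.03, 0.0, 0.0]
[0.3, -0.69, 3.34, 3.03, 0.0, 0.0]
[0.3, -0.51, 3.37, 3.03, 0.0, 0.0]
[0.3, -0.33, 3.4, 3.03, 0.0, 0.0]
[0.3, -0.15, 3.41, 3.03, 0.0, 0.0]
[0.3, 0.03, 3.41, 3.03, 0.0, 0.0]
[0.3, 0.21, 3.41, 3.03, 0.0, 0.0]
[0.3, 0.39, 3.39, 3.03, 0.0, 0.0]
[0.3, 0.57, 3.36, 3.03, 0.0, 0.0]
[0.3, 0.74, 3.33, 3.03, 0.0, 0.0]
[0.3, 0.92, 3.29, 3.03, 0.0, 0.0]
[0.3, 1.09, 3.23, 3.03, 0.0, 0.0]
```

```bash
python3 - <<'E'
from h import *
a=np.deg2rad(-14)
rows([.38,.29,.23],toolR([0,0,-1],[np.cos(a),np.sin(a),0]),n=15)
E
```

```text
dist cm [ 24.75 -26.91  -0.06] turn deg tool [9.066e+01 5.000e-02 7.000e-02] rows 15
[0.01, -1.37, 2.02, 6.04, 0.0, 0.0]
[0.01, -1.14, 2.15, 6.04, 0.0, 0.0]
[0.01, -0.91, 2.26, 6.04, 0.0, 0.0]
[0.0, -0.67, 2.34, 6.04, 0.0, 0.0]
[0.0, -0.42, 2.4, 6.04, 0.0, 0.0]
[0.0, -0.16, 2.43, 6.04, 0.0, 0.0]
[0.0, 0.09, 2.44, 6.04, 0.0, 0.0]
[0.0, 0.35, 2.41, 6.04, 0.0, 0.0]
[0.0, 0.6, 2.36, 6.04, 0.0, 0.0]
[0.0, 0.85, 2.29, 6.04, 0.0, 0.0]
[0.0, 1.08, 2.18, 6.04, 0.0, 0.0]
[0.0, 1.31, 2.06, 6.04, 0.0, 0.0]
[0.0, 1.52, 1.91, 6.04, 0.0, 0.0]
[0.0, 1.71, 1.74, 6.04, 0.0, 0.0]
[0.0, 1.88, 1.55, 6.04, 0.0, 0.0]
```

drive_tool:
  plan:
    - [[0,-1.4,2.0,6,0,0,1],[0,-1.1,2.2,6,0,0,1],[0,-0.9,2.3,6,0,0,1],[0,-0.7,2.3,6,0,0,1],[0,-0.4,2.4,6,0,0,1]]
  squeeze: 30

```text
clock: 0.57
tcp_pos: [0.2159, 0.4689, 0.2309]
orientation: [0.656, 0.262, 0.657, -0.263]
wrist_force: [0.3, -0.1, -0.5]
finger_gap: 0.0856
```

drive_tool:
  plan:
    - [[0,-0.2,2.4,6,0,0,1],[0,0.1,2.4,6,0,0,1],[0,0.4,2.4,6,0,0,1],[0,0.6,2.4,6,0,0,1],[0,0.9,2.3,6,0,0,1]]

```text
clock: 0.98
tcp_pos: [0.2994, 0.38, 0.2311]
orientation: [0.566, 0.424, 0.566, -0.424]
wrist_force: [0.8, 0.1, -0.1]
finger_gap: 0.085
```

drive_tool:
  plan:
    - [[0,1.1,2.2,6,0,0,1],[0,1.3,2.1,6,0,0,1],[0,1.5,1.9,6,0,0,1],[0,1.7,1.7,6,0,0,1],[0,1.9,1.5,6,0,0,1]]

```text
clock: 1.4
tcp_pos: [0.383, 0.2914, 0.2311]
orientation: [-0.437, -0.556, -0.437, 0.556]
wrist_force: [0.0, 0.5, 0.4]
finger_gap: 0.0852
```

```bash
cat > look.py <<'E'
import sys
from h import *
s,p,r=st();print("t",s["clock"],p.round(4),"q",s["joint_pos"].round(2),"F",s["wrist_force"].round(2),"gap",round(s["finger_gap"],4),r.as_matrix().round(3).tolist())
im=env.read_camera(sys.argv[1]);cv2.imwrite("pics/"+sys.argv[2],im[:,:,::-1])
np.savez("pics/"+sys.argv[2]+".npz",p=p,R=r.as_matrix())
E
python3 look.py wrist w1.png
```

```text
t 1.4 [0.383  0.2914 0.2311] q [ 0.48  0.13 -0.19  1.25  0.    2.29] F [0.02 0.5  0.36] gap 0.0852 [[-0.0, 0.972, -0.236], [-0.0, -0.236, -0.972], [-1.0, -0.0, 0.0]]
```

View pics/w1.png

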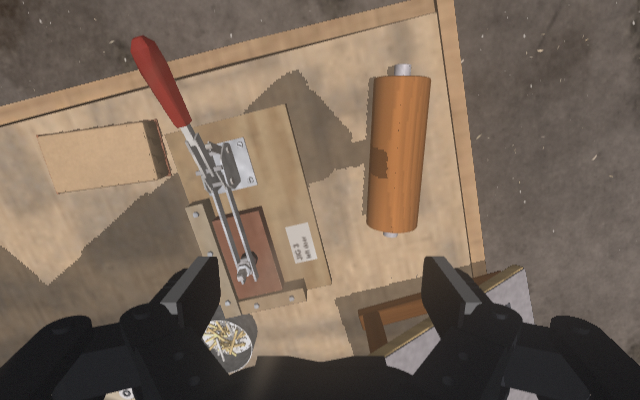

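```bash
cat >> h.py <<'E'
WM=env.camera_model("wrist")
def wray(f,u,z):
    d=np.load("pics/"+f+".npz");T=WM["T_tool_cam"];Rw=d["R"]@T[:3,:3];o=d["p"]+d["R"]@T[:3,3]
    v=Rw@np.linalg.inv(WM["camera_matrix"])@np.r_[u,1];return o+v*(z-o[2])/v[2]
E
python3 - <<'E'
from h import *
a,b=wray("w1.png",(401,66),.027),wray("w1.png",(389.5,236),.027)
print(a,b,(a+b)/2,np.linalg.norm(a-b),np.rad2deg(np.arctan2(*(a-b)[:2])))
c=[wray("w1.png",u,.027) for u in((374,80),(431,78),(366,225),(417,232))];print(np.array(c),np.mean(c,0))
q=CH;cx=-np.array([np.cos(q[2]),np.sin(q[2]),0])
rows([q[0],q[1],.15],toolR([0,0,-1],cx),n=20)
E
```

```text
[0.48160788 0.37467078 0.027     ] [0.43965724 0.20704425 0.027     ] [0.46063256 0.29085752 0.027     ] 0.17279614261738413 14.05040137618312
[[0.4542454  0.36837307 0.027     ]
 [0.50770783 0.35730585 0.027     ]
 [0.41732501 0.2254878  0.027     ]
 [0.46949224 0.2046184  0.027     ]] [0.46219262 0.28894628 0.027     ]
dist cm [  0.99 -61.29  -8.1 ] turn deg tool [-9.01  0.09 -0.12] rows 20
[0.41, 0.79, 2.96, -0.45, 0.0, -0.01]
[0.41, 0.77, 2.97, -0.45, 0.0, -0.01]
[0.41, 0.75, 2.97, -0.45, 0.0, -0.01]
[0.41, 0.72, 2.98, -0.45, 0.0, -0.01]
[0.41, 0.7, 2.98, -0.45, 0.0, -0.01]
[0.41, 0.68, 2.99, -0.45, 0.0, -0.01]
[0.41, 0.65, 2.99, -0.45, 0.0, -0.01]
[0.41, 0.63, 3.0, -0.45, 0.0, -0.01]
[0.41, 0.61, 3.0, -0.45, 0.0, -0.01]
[0.41, 0.58, 3.01, -0.45, 0.0, -0.01]
[0.41, 0.56, 3.01, -0.45, 0.0, -0.01]
[0.41, 0.53, 3.02, -0.45, 0.0, -0.01]
[0.41, 0.51, 3.02, -0.45, 0.0, -0.01]
[0.41, 0.49, 3.03, -0.45, 0.0, -0.01]
[0.41, 0.46, 3.03, -0.45, 0.0, -0.01]
[0.41, 0.44, 3.03, -0.45, 0.0, -0.01]
[0.41, 0.42, 3.04, -0.45, 0.0, -0.01]
[0.41, 0.39, 3.04, -0.45, 0.0, -0.01]
[0.41, 0.37, 3.04, -0.45, 0.0, -0.01]
[0.41, 0.34, 3.05, -0.45, 0.0, -0.01]
```

drive_tool:
  plan:
    - [[0,0.9,3.5,-1,0,0,1],[0,0.9,3.5,-1,0,0,1],[0,0.8,3.5,-1,0,0,1],[0,0.8,3.5,-1,0,0,1],[0,0.8,3.5,-1,0,0,1]]

```text
clock: 1.87
tcp_pos: [0.3886, 0.1114, 0.2311]
orientation: [-0.463, -0.534, -0.463, 0.535]
wrist_force: [0.9, 0.4, -0.4]
finger_gap: 0.0855
```

drive_tool:
  plan:
    - [[0,0.7,3.5,-1,0,0,1],[0,0.7,3.5,-1,0,0,1],[0,0.6,3.5,-1,0,0,1],[0,0.6,3.5,-1,0,0,1],[0,0.6,3.5,0,0,0,1]]

```text
clock: 2.28
tcp_pos: [0.4012, -0.0663, 0.2313]
orientation: [0.481, 0.518, 0.481, -0.518]
wrist_force: [1.0, -0.6, -0.2]
finger_gap: 0.0854
```

drive_tool:
  plan:
    - [[0.8,0.4,3.5,0,0,0,1],[0.8,0.4,3.5,0,0,0,1],[0.8,0.4,3.5,0,0,0,1],[0.8,0.4,3.5,0,0,0,1],[0.8,0.4,3.5,0,0,0,1]]

```text
clock: 2.7
tcp_pos: [0.408, -0.2424, 0.1908]
orientation: [0.481, 0.519, 0.481, -0.518]
wrist_force: [0.3, 0.4, -0.9]
finger_gap: 0.0855
```

```bash
python3 look.py wrist w2.png; python3 - <<'E'
from h import *
q=CH;cx=-np.array([np.cos(q[2]),np.sin(q[2]),0])
rows([q[0],q[1],.15],toolR([0,0,-1],cx),n=5)
E
```

```text
t 2.7 [ 0.408  -0.2424  0.1908] q [-0.71  0.14 -0.28  1.15  0.    0.94] F [ 0.28  0.43 -0.93] gap 0.0855 [[0.0, 0.997, -0.075], [0.0, -0.075, -0.997], [-1.0, 0.0, -0.0]]
dist cm [-1.3  -7.55 -3.92] turn deg tool [ 0.52  0.2  -0.  ] rows 5
[0.79, -0.14, 1.52, 0.1, 0.04, -0.0]
[0.79, -0.14, 1.52, 0.1, 0.04, -0.0]
[0.79, -0.13, 1.52, 0.1, 0.04, -0.0]
[0.79, -0.13, 1.52, 0.1, 0.04, -0.0]
[0.78, -0.13, 1.53, 0.1, 0.04, -0.0]
```

View pics/w2.png

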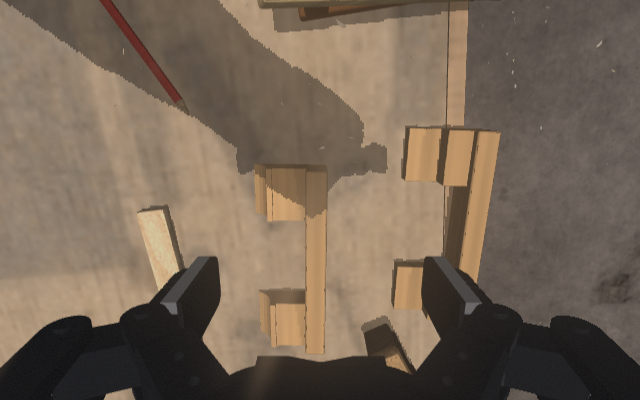

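```bash
python3 - <<'E'
from h import *
c=np.array([wray("w2.png",u,.04) for u in((307,167),(327,167),(325,353),(305,353))]);print(c,c.mean(0),np.linalg.norm(c[0]-c[3]),np.linalg.norm(c[0]-c[1]))
d=(c[0]+c[1]-c[2]-c[3]);print(np.rad2deg(np.arctan2(*d[:2])))
E
```

```text
[[ 0.39731772 -0.22496597  0.04      ]
 [ 0.4146647  -0.22626312  0.04      ]
 [ 0.39925521 -0.41785304  0.04      ]
 [ 0.37884413 -0.41633793  0.04      ]] [ 0.39752044 -0.32135502  0.04      ] 0.19226154929638184 0.017395415483127754
5.05615644761882
```

drive_tool:
  plan:
    - [[1.6,-0.1,1.6,0.1,0,0,0.6],[1.6,-0.1,1.6,0.2,0,0,0.6],[1.6,-0.1,1.6,0.2,0,0,0.6],[1.6,-0.1,1.6,0.2,0,0,0.6],[1.6,-0.1,1.65,0,0,0,0.6]]

```text
clock: 3.17
tcp_pos: [0.3967, -0.3208, 0.1103]
orientation: [0.477, 0.521, 0.478, -0.521]
wrist_force: [0.1, 0.4, 0.4]
finger_gap: 0.051
```

```bash
python3 look.py wrist w3.png; python3 - <<'E'
from h import *
a=np.deg2rad(-5.06)
rows([.397,-.322,.007],toolR([0,0,-1],[np.cos(a),np.sin(a),0]),n=5)
E
```

```text
t 3.1667 [ 0.3967 -0.3208  0.1103] q [-0.84  0.26 -0.33  0.98  0.    0.82] F [0.12 0.4  0.44] gap 0.051 [[-0.0, 0.996, -0.087], [0.001, -0.087, -0.996], [-1.0, -0.0, -0.001]]
dist cm [  0.14   0.06 -10.04] turn deg tool [-0.06 -0.05  0.16] rows 5
[2.01, 0.03, -0.01, -0.01, -0.01, 0.03]
[2.01, 0.03, -0.01, -0.01, -0.01, 0.03]
[2.01, 0.03, -0.01, -0.01, -0.01, 0.03]
[2.01, 0.03, -0.01, -0.01, -0.01, 0.03]
[2.01, 0.03, -0.01, -0.01, -0.01, 0.03]
```

View pics/w3.png

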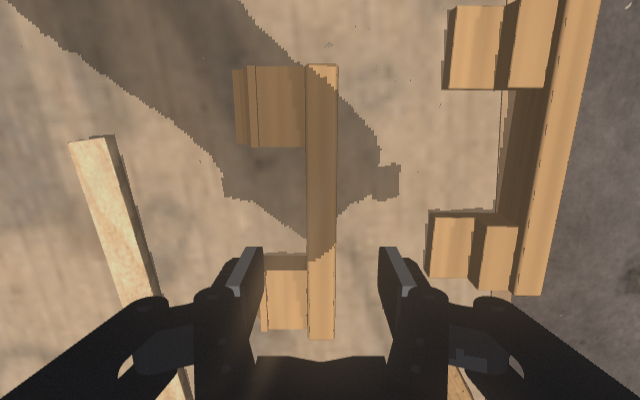

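```bash
python3 - <<'E'
from h import *
c=np.array([wray("w3.png",u,.04) for u in((306,65),(338,65),(335,339),(307,339))]);print(c,c.mean(0))
E
```

```text
[[ 0.39596075 -0.22968394  0.04      ]
 [ 0.41455285 -0.23130343  0.04      ]
 [ 0.39873329 -0.41795501  0.04      ]
 [ 0.37829239 -0.41619447  0.04      ]] [ 0.39688482 -0.32378421  0.04      ]
```

drive_tool:
  plan:
    - [[2.6,0,0.1,0,0,0,0.6],[2.6,0,0.1,0,0,0,0.6],[2.6,0,0,0,0,0,0.6],[2.0,0,0,0,0,0,0.6],[0.5,0,0,0,0,0,0.6]]

```text
clock: 3.63
tcp_pos: [0.3949, -0.32, 0.0051]
orientation: [0.475, 0.521, 0.48, -0.521]
wrist_force: [-0.6, 0.5, 0.2]
finger_gap: 0.0513
```

drive_tool:
  plan:
    - [[0,0,0,0,0,0,0.5],[0,0,0,0,0,0,0.4],[0,0,0,0,0,0,0.3],[0,0,0,0,0,0,0.2],[0,0,0,0,0,0,0]]
  squeeze: 30

```text
clock: 4.05
tcp_pos: [0.3978, -0.3236, 0.0099]
orientation: [0.479, 0.522, 0.476, -0.521]
wrist_force: [0.1, 0.5, 5.9]
finger_gap: 0.0195
```

drive_tool:
  plan:
    - [[0,0,0,0,0,0,0],[0,0,0,0,0,0,0],[-0.5,0,0,0,0,0,0],[-1,0,0,0,0,0,0],[-1,0,0,0,0,0,0]]

```text
clock: 4.47
tcp_pos: [0.3963, -0.3221, 0.0338]
orientation: [0.477, 0.522, 0.478, -0.521]
wrist_force: [0.4, -0.9, -1.6]
finger_gap: 0.0196
```

```bash
python3 look.py wrist w4.png
```

```text
t 4.4667 [ 0.3963 -0.3221  0.0338] q [-0.84  0.34 -0.43  0.8   0.    0.82] F [ 0.43 -0.9  -1.56] gap 0.0196 [[-0.001, 0.996, -0.088], [0.001, -0.088, -0.996], [-1.0, -0.001, -0.001]]
```

View pics/w4.png

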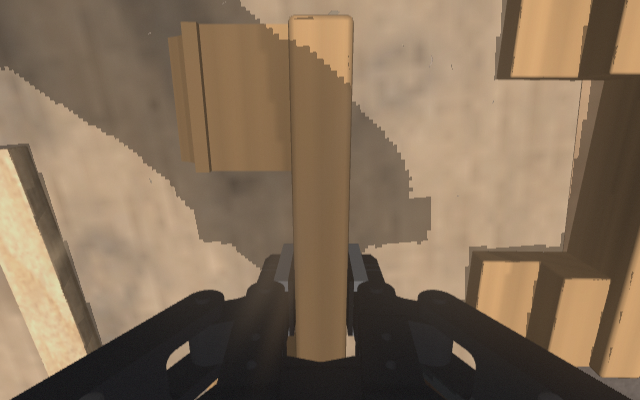

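```bash
cat >> h.py <<'E'
def btool(b=BD):
    Rb=R.from_euler('z',b[2]).as_matrix()@R.from_euler('y',-A).as_matrix()
    return toolR(-Rb[:,2],-Rb[:,0])
def inb(p,b=BD):
    Rb=R.from_euler('z',b[2]).as_matrix()@R.from_euler('y',-A).as_matrix()
    return Rb.T@(p-np.array([b[0],b[1],b[3]]))
E
python3 - <<'E'
from h import *
t=board2w(BD,[0.005,0,.08])[0];print(t)
p0=np.array([.3963,-.3221,.2238]);_,_,r=st()
rows(t,btool(),p0,r,n=10)
E
```

```text
[0.50960249 0.01255938 0.15141732]
dist cm [11.33 33.47 -7.24] turn deg tool [ -8.94  -1.81 -24.04] rows 10
[0.72, 0.83, -3.43, -0.89, -0.18, -2.4]
[0.67, 0.92, -3.42, -0.89, -0.18, -2.4]
[0.62, 1.0, -3.41, -0.89, -0.18, -2.4]
[0.57, 1.07, -3.4, -0.89, -0.18, -2.4]
[0.51, 1.15, -3.38, -0.89, -0.18, -2.4]
[0.45, 1.22, -3.36, -0.89, -0.18, -2.4]
[0.39, 1.29, -3.34, -0.89, -0.18, -2.4]
[0.32, 1.36, -3.33, -0.89, -0.18, -2.4]
[0.25, 1.42, -3.3, -0.89, -0.18, -2.4]
[0.18, 1.48, -3.28, -0.89, -0.18, -2.4]
```

drive_tool:
  plan:
    - [[-3.8,0,0,0,0,0,0],[-3.8,0,0,0,0,0,0],[-3.8,0,0,0,0,0,0],[-3.8,0,0,0,0,0,0],[-3.8,0,0,0,0,0,0]]

```text
clock: 4.93
tcp_pos: [0.3964, -0.3222, 0.2257]
orientation: [0.478, 0.522, 0.477, -0.521]
wrist_force: [0.4, -0.4, -2.1]
finger_gap: 0.0196
```

drive_tool:
  plan:
    - [[0.7,0.8,-3.4,-0.9,-0.2,-2.4,0],[0.7,0.9,-3.4,-0.9,-0.2,-2.4,0],[0.6,1.0,-3.4,-0.9,-0.2,-2.4,0],[0.6,1.1,-3.4,-0.9,-0.2,-2.4,0],[0.5,1.2,-3.4,-0.9,-0.2,-2.4,0]]

```text
clock: 5.35
tcp_pos: [0.454, -0.1544, 0.1876]
orientation: [-0.445, -0.445, -0.545, 0.554]
wrist_force: [0.7, -0.7, -1.7]
finger_gap: 0.0196
```

drive_tool:
  plan:
    - [[0.4,1.2,-3.4,-0.9,-0.2,-2.4,0],[0.4,1.3,-3.3,-0.9,-0.2,-2.4,0],[0.3,1.4,-3.3,-0.9,-0.2,-2.4,0],[0.2,1.4,-3.3,-0.9,-0.2,-2.4,0],[0.2,1.5,-3.3,-0.9,-0.2,-2.4,0]]

```text
clock: 5.77
tcp_pos: [0.5112, 0.0132, 0.1517]
orientation: [0.407, 0.363, 0.606, -0.579]
wrist_force: [1.4, 0.1, -2.0]
finger_gap: 0.0193
```

```bash
python3 look.py wrist w5.png;python3 look.py top t5.png; python3 - <<'E'
from h import *
s,p,r=st();print(inb(p));t=board2w(BD,[0.005,0,.03])[0]
rows(t,btool(),n=5)
E
```

```text
t 5.7667 [0.5112 0.0132 0.1517] q [-0.09  0.59  0.18  1.58 -0.07  1.42] F [ 1.39  0.12 -1.96] gap 0.0193 [[-0.406, 0.911, 0.073], [-0.031, 0.065, -0.997], [-0.913, -0.408, 0.002]]
t 5.8167 [0.5122 0.0195 0.1473] q [-0.08  0.6   0.18  1.58 -0.06  1.42] F [ 5.45  4.05 -6.25] gap 0.0195 [[-0.412, 0.908, 0.077], [-0.029, 0.072, -0.997], [-0.911, -0.413, -0.004]]
[ 0.0017758  -0.00374377  0.07762278]
dist cm [-2.2  -0.53 -4.22] turn deg tool [0.46 0.12 0.32] rows 5
[0.95, -0.06, 0.07, 0.09, 0.02, 0.06]
[0.95, -0.06, 0.07, 0.09, 0.02, 0.06]
[0.95, -0.06, 0.07, 0.09, 0.02, 0.06]
[0.95, -0.06, 0.07, 0.09, 0.02, 0.06]
[0.95, -0.06, 0.07, 0.09, 0.02, 0.06]
```

View pics/w5.png

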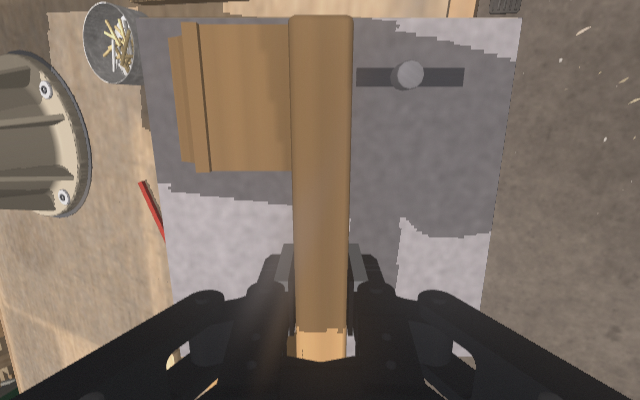

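View pics/t5.png

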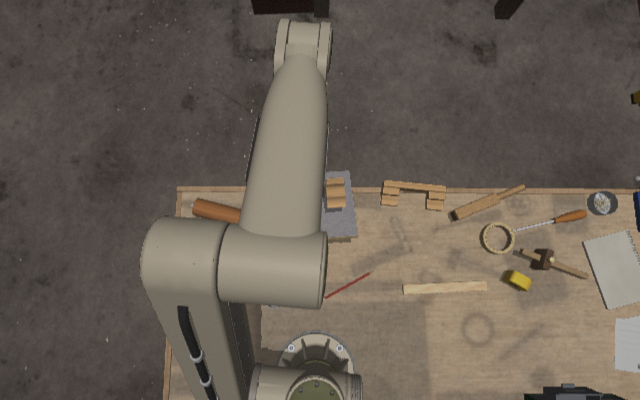

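```bash
cat >> h.py <<'E'
def wrayb(f,u,zb,b=BD):
    d=np.load("pics/"+f+".npz");T=WM["T_tool_cam"];Rw=d["R"]@T[:3,:3];o=d["p"]+d["R"]@T[:3,3]
    v=Rw@np.linalg.inv(WM["camera_matrix"])@np.r_[u,1]
    Rb=R.from_euler('z',b[2]).as_matrix()@R.from_euler('y',-A).as_matrix()
    o=inb(o,b);v=Rb.T@v;return o+v*(zb-o[2])/v[2]
E
python3 - <<'E'
from h import *
for u,z in(((410,75),.02),((520,17),0),((140,17),0),((483,305),0),((172,300),0)):print(u,wrayb("w5.png",u,z).round(4))
E
```

```text
(410, 75) [-0.0461 -0.0849  0.02  ]
(520, 17) [-0.1134 -0.1187  0.    ]
(140, 17) [ 0.1108 -0.1184  0.    ]
(483, 305) [-0.1173  0.0746  0.    ]
(172, 300) [0.1143 0.0711 0.    ]
```

drive_tool:
  plan:
    - [[0.8,0,0,0,0,0,0],[0.8,0,0,0,0,0,0],[0.8,0,0,0,0,0,0],[0.4,0,0,0,0,0,0],[0,0,0,0,0,0,0]]

```text
clock: 6.28
tcp_pos: [0.4976, 0.0097, 0.1256]
orientation: [0.405, 0.363, 0.606, -0.58]
wrist_force: [0.2, -0.1, -1.9]
finger_gap: 0.0201
```

drive_tool:
  plan:
    - [[0,0,0,0,0,0,0],[0,0,0,0,0,0,0],[0,0,0,0,0,0,0],[0,0,0,0,0,0,0],[0,0,0,0,0,0,0]]

```text
clock: 6.7
tcp_pos: [0.4992, 0.0106, 0.1261]
orientation: [0.406, 0.363, 0.606, -0.579]
wrist_force: [1.0, 0.0, -2.6]
finger_gap: 0.0199
```

```bash
python3 look.py wrist w6.png;python3 look.py scene s6.png; python3 - <<'E'
from h import *
s,p,r=st();print(inb(p));t=board2w(BD,[0.005,0,.02])[0]
rows(t,btool(),n=5)
s=cv2.imread("pics/s6.png");cv2.imwrite("pics/s6c.png",cv2.resize(s[80:260,200:420],None,fx=3.5,fy=3.3,interpolation=2))
E
```

```text
t 6.7 [0.4992 0.0106 0.1261] q [-0.1   0.58  0.1   1.51 -0.07  1.42] F [ 1.    0.01 -2.61] gap 0.0199 [[-0.406, 0.911, 0.072], [-0.03, 0.065, -0.997], [-0.913, -0.407, 0.001]]
t 6.75 [0.4992 0.0107 0.126 ] q [-0.1   0.58  0.1   1.51 -0.07  1.42] F [ 0.36 -0.62 -2.29] gap 0.0195 [[-0.406, 0.911, 0.072], [-0.03, 0.065, -0.997], [-0.913, -0.407, 0.001]]
[0.00432069 0.00109338 0.05240534]
dist cm [-1.38  0.01 -2.93] turn deg tool [0.06 0.11 0.04] rows 5
[0.65, -0.01, -0.02, 0.01, 0.02, 0.01]
[0.65, -0.01, -0.02, 0.01, 0.02, 0.01]
[0.65, -0.01, -0.02, 0.01, 0.02, 0.01]
[0.65, -0.01, -0.02, 0.01, 0.02, 0.01]
[0.65, -0.01, -0.02, 0.01, 0.02, 0.01]
```

View pics/w6.png

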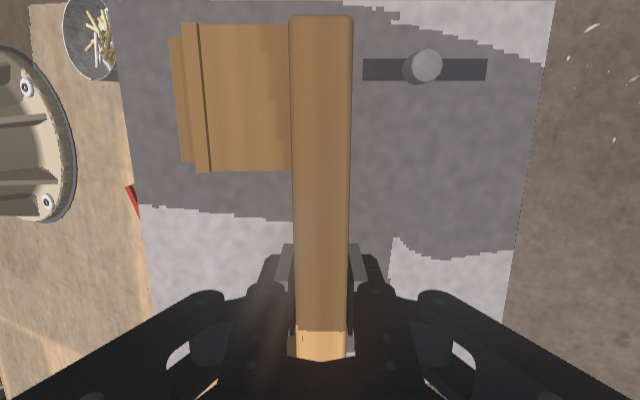

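View pics/s6c.png

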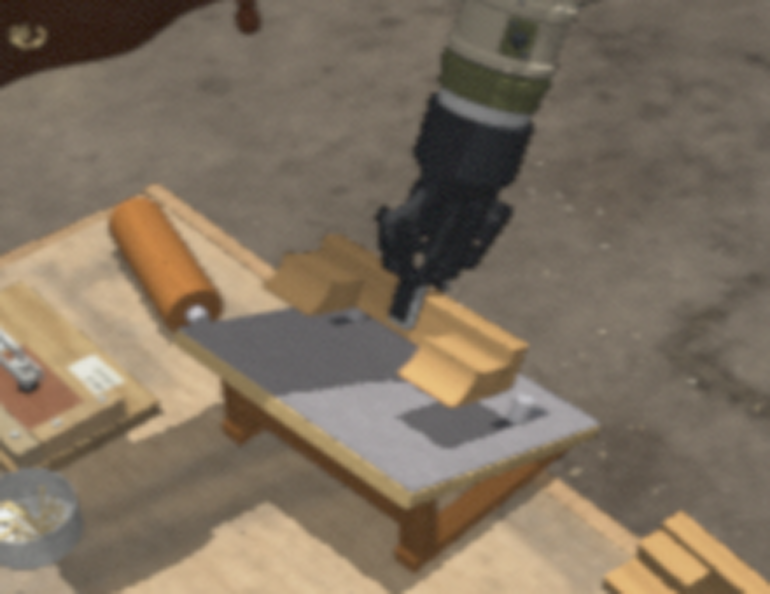

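drive_tool:
  plan:
    - [[0.8,0,0,0,0,0,0],[0.8,0,0,0,0,0,0],[0.8,0,0,0,0,0,0],[0.6,0,0,0,0,0,0],[0.4,0,0,0,0,0,0]]

```text
clock: 7.22
tcp_pos: [0.4839, 0.0098, 0.0936]
orientation: [0.405, 0.363, 0.607, -0.58]
wrist_force: [-0.1, -0.2, -1.8]
finger_gap: 0.0195
```

drive_tool:
  plan:
    - [[0.1,0,0,0,0,0,0],[0.1,0,0,0,0,0,0],[0.1,0,0,0,0,0,0],[0.1,0,0,0,0,0,0],[0.0,0,0,0,0,0,0]]

```text
clock: 7.63
tcp_pos: [0.4837, 0.0095, 0.0912]
orientation: [0.406, 0.363, 0.606, -0.579]
wrist_force: [-0.4, 0.3, -2.0]
finger_gap: 0.0193
```

```bash
cat > stt.py <<'E'
from h import *
s,p,r=st();f=s["wrist_force"];print(round(s["clock"],2),"inb",inb(p).round(4),"F tool",r.inv().apply(f).round(1),"M tool",r.inv().apply(s["ft_torque"]).round(2),"gap",round(s["finger_gap"],4),"rot err",(r.inv()*btool()).as_rotvec(degrees=True).round(2))
E
python3 stt.py
```

```text
7.63 inb [0.0043 0.0012 0.0144] F tool [ 2.   0.5 -0.3] M tool [0.05 0.02 0.6 ] gap 0.0193 rot err [0.05 0.11 0.04]
```

drive_tool:
  plan:
    - [[0.1,0,0,0,0,0,0],[0.1,0,0,0,0,0,0],[0.1,0,0,0,0,0,0],[0.0,0,0,0,0,0,0],[0.0,0,0,0,0,0,0]]

```text
clock: 8.05
tcp_pos: [0.4822, 0.0095, 0.0883]
orientation: [0.406, 0.363, 0.606, -0.579]
wrist_force: [-0.5, -0.0, -1.2]
finger_gap: 0.0194
```

```bash
python3 stt.py
```

```text
8.05 inb [0.0045 0.0012 0.0112] F tool [ 1.3  0.1 -0. ] M tool [ 0.02 -0.04  0.6 ] gap 0.0194 rot err [0.06 0.11 0.06]
```

drive_tool:
  plan:
    - [[0.1,0,0,0,0,0,0],[0.05,0,0,0,0,0,0],[0.05,0,0,0,0,0,0],[0.0,0,0,0,0,0,0],[0.0,0,0,0,0,0,0]]

```text
clock: 8.47
tcp_pos: [0.4822, 0.0094, 0.088]
orientation: [0.407, 0.364, 0.606, -0.579]
wrist_force: [0.6, 0.4, 7.0]
finger_gap: 0.0196
```

```bash
python3 stt.py
```

```text
8.47 inb [0.0043 0.0012 0.0108] F tool [-6.7 -2.2 -0.4] M tool [-0.03  0.19  0.03] gap 0.0196 rot err [ 0.05  0.12 -0.07]
```

drive_tool:
  plan:
    - [[0,0.5,0,0,0,0,0],[0,0.5,0,0,0,0,0],[0,0.5,0,0,0,0,0],[0,0.3,0,0,0,0,0],[0.0,0,0,0,0,0,0]]

```text
clock: 8.88
tcp_pos: [0.4994, 0.0105, 0.0803]
orientation: [0.407, 0.364, 0.606, -0.579]
wrist_force: [2.2, -0.9, 5.2]
finger_gap: 0.0194
```

```bash
python3 stt.py
```

```text
8.88 inb [-0.0145  0.0013  0.0109] F tool [-5.6 -0.1  1. ] M tool [0.02 0.16 0.35] gap 0.0194 rot err [ 0.05  0.13 -0.11]
```

drive_tool:
  plan:
    - [[0,0.2,0,0,0,0,0],[0,0.2,0,0,0,0,0],[0,0.2,0,0,0,0,0],[0,0.2,0,0,0,0,0],[0.0,0,0,0,0,0,0]]

```text
clock: 9.3
tcp_pos: [0.5063, 0.011, 0.0772]
orientation: [0.407, 0.364, 0.606, -0.579]
wrist_force: [1.7, -0.9, 5.9]
finger_gap: 0.0199
```

```bash
python3 stt.py
```

```text
9.3 inb [-0.0221  0.0013  0.0109] F tool [-6.  -0.9  1. ] M tool [-0.02  0.11  0.15] gap 0.0199 rot err [ 0.05  0.13 -0.09]
```

drive_tool:
  plan:
    - [[0,0.1,0,0,0,0,0],[0,0.1,0,0,0,0,0],[0,0.1,0,0,0,0,0],[0,0.1,0,0,0,0,0],[0.0,0,0,0,0,0,0]]

```text
clock: 9.72
tcp_pos: [0.5098, 0.0113, 0.0757]
orientation: [0.407, 0.364, 0.606, -0.579]
wrist_force: [1.7, 0.0, 6.6]
finger_gap: 0.0197
```

```bash
python3 stt.py
```

```text
9.72 inb [-0.0259  0.0013  0.0109] F tool [-6.8 -1.1  0.1] M tool [-0.06  0.1   0.05] gap 0.0197 rot err [ 0.05  0.13 -0.08]
```

drive_tool:
  plan:
    - [[0,0.1,0,0,0,0,0],[0,0.1,0,0,0,0,0],[0,0.1,0,0,0,0,0],[0,0.0,0,0,0,0,0],[0.0,0,0,0,0,0,0]]

```text
clock: 10.13
tcp_pos: [0.5123, 0.0115, 0.0746]
orientation: [0.407, 0.364, 0.606, -0.579]
wrist_force: [1.3, -0.1, 7.5]
finger_gap: 0.0195
```

```bash
python3 stt.py
```

```text
10.13 inb [-0.0286  0.0013  0.0109] F tool [-7.4 -1.9  0.2] M tool [0.02 0.08 0.05] gap 0.0195 rot err [ 0.04  0.13 -0.06]
```

drive_tool:
  plan:
    - [[0,0.1,0,0,0,0,0],[0,0.1,0,0,0,0,0],[0,0.0,0,0,0,0,0],[0,0.0,0,0,0,0,0],[0.0,0,0,0,0,0,0]]

```text
clock: 10.55
tcp_pos: [0.5123, 0.0115, 0.0746]
orientation: [0.406, 0.362, 0.606, -0.58]
wrist_force: [-3.3, -0.5, 11.7]
finger_gap: 0.0194
```

```bash
python3 stt.py; python3 look.py wrist w7.png
```

```text
10.55 inb [-0.0287  0.0013  0.0109] F tool [-9.3 -7.8  0.3] M tool [ 0.06  0.04 -1.15] gap 0.0194 rot err [0.05 0.14 0.14]
t 10.55 [0.5123 0.0115 0.0746] q [-0.09  0.64  0.08  1.42 -0.07  1.42] F [-3.32 -0.48 11.69] gap 0.0194 [[-0.408, 0.91, 0.072], [-0.031, 0.065, -0.997], [-0.913, -0.409, 0.002]]
```

View pics/w7.png

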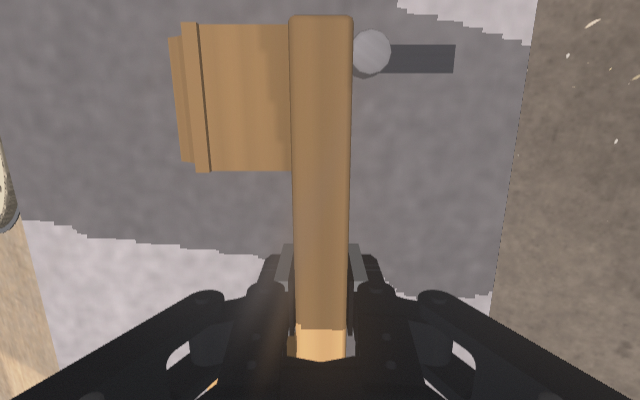

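drive_tool:
  plan:
    - [[-0.05,0,0,0,0,0,0],[0,0,0,0,0,0,0.2],[0,0,0,0,0,0,0.24],[0,0.0,0,0,0,0,0.28],[0.0,0,0,0,0,0,0.32]]

```text
clock: 11.02
tcp_pos: [0.5138, 0.0117, 0.0729]
orientation: [0.406, 0.363, 0.606, -0.579]
wrist_force: [0.1, -0.4, -1.3]
finger_gap: 0.0273
```

drive_tool:
  plan:
    - [[0,0,0,0,0,0,0.36],[0,0,0,0,0,0,0.4],[0,0,0,0,0,0,0.45],[0,0.0,0,0,0,0,0.5],[0.0,0,0,0,0,0,0.5]]

```text
clock: 11.43
tcp_pos: [0.5136, 0.0117, 0.0727]
orientation: [0.406, 0.363, 0.606, -0.579]
wrist_force: [0.3, -1.0, -0.4]
finger_gap: 0.0427
```

```bash
python3 stt.py; python3 look.py wrist w8.png; python3 look.py scene s8.png;python3 - <<'E'
import cv2
s=cv2.imread("pics/s8.png");cv2.imwrite("pics/s8c.png",cv2.resize(s[80:260,200:420],None,fx=3.5,fy=3.3,interpolation=2))
E
```

```text
11.43 inb [-0.0306  0.0012  0.0096] F tool [0.3 0.3 1. ] M tool [0.03 0.02 0.35] gap 0.0427 rot err [0.06 0.11 0.06]
t 11.4333 [0.5136 0.0117 0.0727] q [-0.09  0.65  0.08  1.42 -0.07  1.42] F [ 0.27 -0.99 -0.38] gap 0.0427 [[-0.407, 0.911, 0.072], [-0.03, 0.065, -0.997], [-0.913, -0.408, 0.001]]
t 11.4833 [0.5136 0.0117 0.0727] q [-0.09  0.65  0.08  1.42 -0.07  1.42] F [0.51 1.19 0.52] gap 0.0425 [[-0.407, 0.911, 0.072], [-0.03, 0.065, -0.997], [-0.913, -0.408, 0.001]]
```

View pics/w8.png

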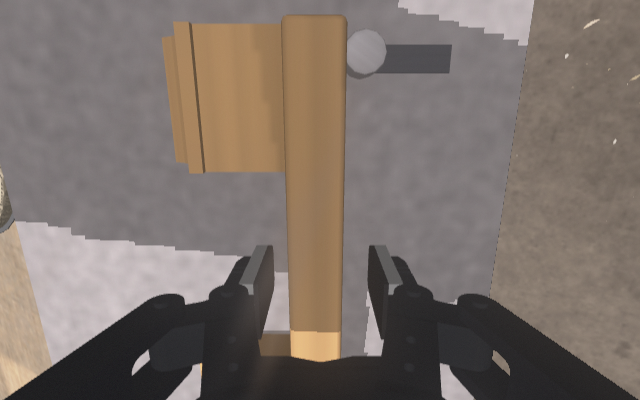

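View pics/s8c.png

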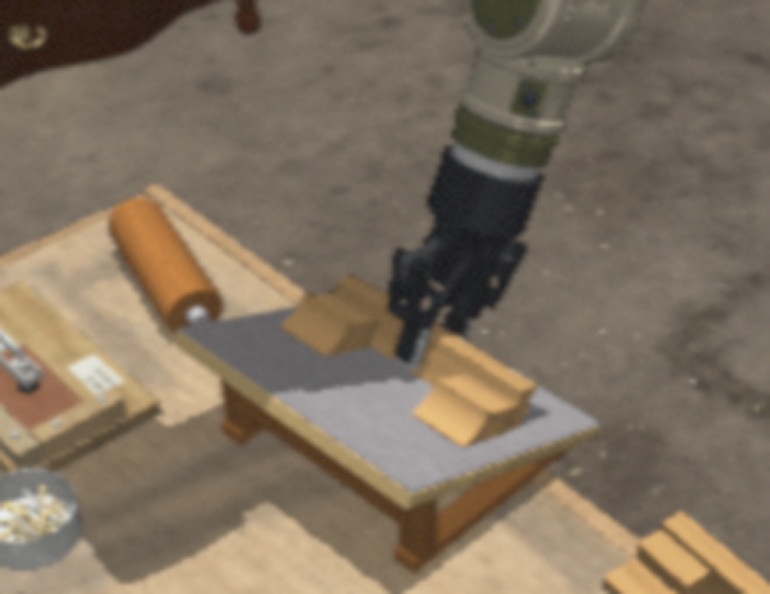

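drive_tool:
  plan:
    - [[-1,0,0,0,0,0,0.5],[-2,0,0,0,0,0,0.5],[-3,0,0,0,0,0,0.5],[-3,0,0,0,0,0,0.7],[-3,0,0,0,0,0,1]]

```text
clock: 11.95
tcp_pos: [0.5627, 0.0154, 0.1843]
orientation: [0.406, 0.363, 0.606, -0.579]
wrist_force: [1.2, 0.9, -0.1]
finger_gap: 0.0653
```

```bash
python3 look.py wrist w9.png; python3 - <<'E'
from h import *
a=np.deg2rad(-14.05)
rows([.461,.291,.13],toolR([0,0,-1],[np.cos(a),np.sin(a),0]),n=10)
E
```

```text
t 11.95 [0.5627 0.0154 0.1843] q [-0.08  0.68  0.43  1.73 -0.06  1.43] F [ 1.22  0.9  -0.06] gap 0.0653 [[-0.406, 0.911, 0.072], [-0.03, 0.065, -0.997], [-0.913, -0.407, 0.001]]
dist cm [-10.5   27.57  -5.95] turn deg tool [17.87  3.88 23.33] rows 10
[0.88, -0.54, -2.83, 1.79, 0.39, 2.33]
[0.87, -0.67, -2.8, 1.79, 0.39, 2.33]
[0.86, -0.79, -2.77, 1.79, 0.39, 2.33]
[0.85, -0.91, -2.74, 1.79, 0.39, 2.33]
[0.82, -1.03, -2.71, 1.79, 0.39, 2.33]
[0.8, -1.15, -2.67, 1.79, 0.39, 2.33]
[0.77, -1.26, -2.62, 1.79, 0.39, 2.33]
[0.73, -1.37, -2.58, 1.79, 0.39, 2.33]
[0.69, -1.48, -2.53, 1.79, 0.39, 2.33]
[0.64, -1.59, -2.48, 1.79, 0.39, 2.33]
```

View pics/w9.png

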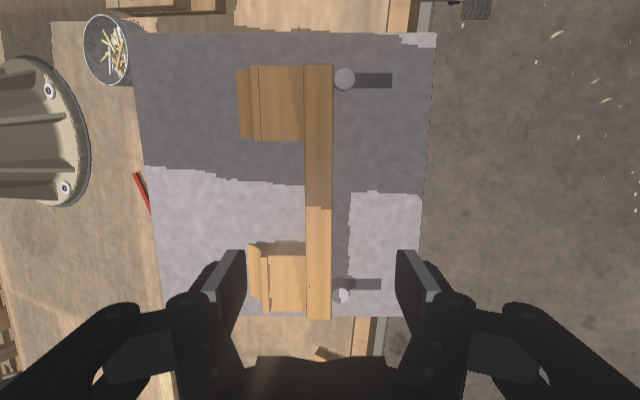

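```bash
python3 - <<'E'
from h import *
c=np.array([wrayb("w9.png",u,.04) for u in((304,65),(333,65),(331,319.5),(306,319.5))]);print(c.round(4),c.mean(0))
print(np.rad2deg(np.arctan2(*(c[0]+c[1]-c[2]-c[3])[:2])))
E
```

```text
[[-0.0191 -0.0919  0.04  ]
 [-0.0377 -0.0919  0.04  ]
 [-0.0382  0.0962  0.04  ]
 [-0.0184  0.0963  0.04  ]] [-0.02836853  0.00215553  0.04      ]
-179.98390928767697
```

drive_tool:
  plan:
    - [[0.9,-0.5,-2.8,1.8,0.4,2.3,1],[0.9,-0.7,-2.8,1.8,0.4,2.3,1],[0.9,-0.8,-2.8,1.8,0.4,2.3,1],[0.8,-0.9,-2.7,1.8,0.4,2.3,1],[0.8,-1.0,-2.7,1.8,0.4,2.3,1]]

```text
clock: 12.42
tcp_pos: [0.5097, 0.1538, 0.1535]
orientation: [-0.422, -0.464, -0.526, 0.575]
wrist_force: [1.1, 1.2, 1.3]
finger_gap: 0.0853
```

drive_tool:
  plan:
    - [[0.8,-1.2,-2.7,1.8,0.4,2.3,1],[0.8,-1.3,-2.6,1.8,0.4,2.3,1],[0.7,-1.4,-2.6,1.8,0.4,2.3,1],[0.7,-1.5,-2.5,1.8,0.4,2.3,1],[0.6,-1.6,-2.5,1.8,0.4,2.3,1]]

```text
clock: 12.83
tcp_pos: [0.4555, 0.2926, 0.1256]
orientation: [-0.43, -0.556, -0.437, 0.561]
wrist_force: [0.5, 0.2, -0.4]
finger_gap: 0.0856
```

drive_tool:
  plan:
    - [[0,0,0,0,0,0,1],[0,0,0,0,0,0,1],[0,0,0,0,0,0,1],[0,0,0,0,0,0,1],[0,0,0,0,0,0,1]]

```text
clock: 13.25
tcp_pos: [0.4569, 0.2905, 0.125]
orientation: [-0.43, -0.555, -0.438, 0.562]
wrist_force: [0.1, -0.1, 0.2]
finger_gap: 0.0852
```

```bash
python3 look.py wrist w10.png; python3 - <<'E'
from h import *
a=np.deg2rad(-14.05)
rows([.461,.291,.007],toolR([0,0,-1],[np.cos(a),np.sin(a),0]),n=5)
E
```

```text
t 13.25 [0.4569 0.2905 0.125 ] q [ 0.41  0.31 -0.22  1.05  0.01  2.23] F [ 0.09 -0.12  0.25] gap 0.0852 [[-0.014, 0.969, -0.247], [0.003, -0.247, -0.969], [-1.0, -0.014, 0.001]]
dist cm [  0.41   0.06 -11.79] turn deg tool [-0.26  0.05  0.83] rows 5
[2.36, 0.11, -0.03, -0.05, 0.01, 0.17]
[2.36, 0.1, -0.03, -0.05, 0.01, 0.17]
[2.36, 0.1, -0.03, -0.05, 0.01, 0.17]
[2.36, 0.09, -0.03, -0.05, 0.01, 0.17]
[2.36, 0.08, -0.03, -0.05, 0.01, 0.17]
```

View pics/w10.png

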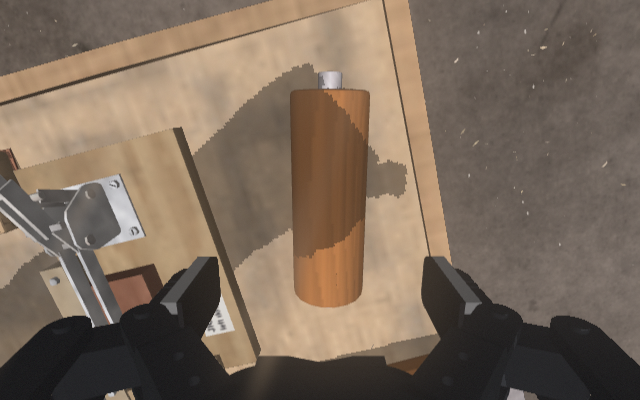

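```bash
python3 - <<'E'
from h import *
t=wray("w10.png",(330.5,71),.027)
l=[(wray("w10.png",a,.027)+wray("w10.png",b,.027))/2 for a,b in(((291,95),(369.5,95)),((295,285),(363.5,285)))]
d=l[0]-l[1];d/=np.linalg.norm(d);print(t,l,d,np.rad2deg(np.arctan2(*d[:2])),"centre",t-d*.087, "line pt",l[1])
# clamp edge at ground/at height
for u in((182,128),(260,365)):
    for z in(0,.02,.03): print(u,z,wray("w10.png",u,z).round(3))
a=np.deg2rad(-14.05);n=np.array([np.cos(a),np.sin(a)])
for k in(.042,.057,.032,.047):print(k,np.array([.461,.291])-k*n)
E
```

```text
[0.48411853 0.37626449 0.027     ] [array([0.48029786, 0.36160249, 0.027     ]), array([0.44539892, 0.2229884 , 0.027     ])] [2.44151208e-01 9.69737175e-01 9.70883013e-17] 14.131678294038696 centre [0.46287737 0.29189735 0.027     ] line pt [0.44539892 0.2229884  0.027     ]
(182, 128) 0 [0.364 0.367 0.   ]
(182, 128) 0.02 [0.372 0.366 0.02 ]
(182, 128) 0.03 [0.376 0.366 0.03 ]
(260, 365) 0 [0.358 0.141 0.   ]
(260, 365) 0.02 [0.367 0.157 0.02 ]
(260, 365) 0.03 [0.371 0.166 0.03 ]
0.042 [0.42025646 0.30119628]
0.057 [0.4057052  0.30483781]
0.032 [0.4299573  0.29876859]
0.047 [0.41540604 0.30241012]
```

drive_tool:
  plan:
    - [[2.8,0.15,-0.1,0,0,0.8,1],[3.0,0.13,-0.1,0,0,0,1],[3.0,0.13,0,0,0,0,1],[2.2,0.13,0,0,0,0,1],[0.8,0,0,0,0,0,1]]

```text
clock: 13.72
tcp_pos: [0.4596, 0.29, 0.0033]
orientation: [-0.433, -0.556, -0.434, 0.561]
wrist_force: [-0.9, 0.0, -0.1]
finger_gap: 0.0855
```

drive_tool:
  plan:
    - [[0,0,0,0,0,0,0.9],[0,0,0,0,0,0,0.85],[0,0,0,0,0,0,0.8],[0,0,0,0,0,0,0.75],[0,0,0,0,0,0,0.7]]

```text
clock: 14.13
tcp_pos: [0.4623, 0.2924, 0.0083]
orientation: [0.435, 0.559, 0.434, -0.557]
wrist_force: [0.1, 0.8, 0.5]
finger_gap: 0.06
```

```bash
python3 look.py wrist w11.png
```

```text
t 14.1333 [0.4623 0.2924 0.0083] q [ 0.42  0.43 -0.37  0.77 -0.    2.24] F [0.1  0.75 0.54] gap 0.06 [[0.002, 0.969, -0.245], [0.0, -0.245, -0.969], [-1.0, 0.002, -0.001]]
```

View pics/w11.png

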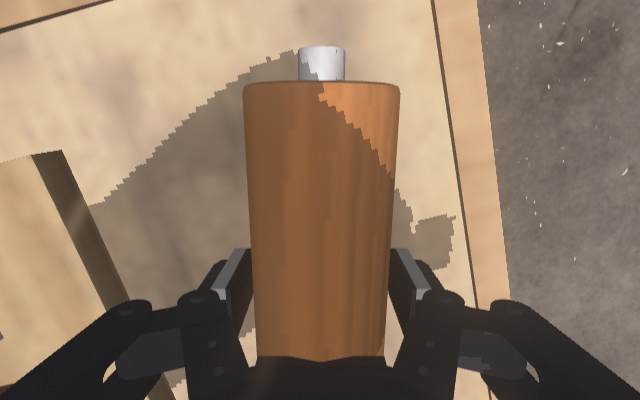

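drive_tool:
  plan:
    - [[0,0,0,0,0,0,0.65],[0,0,0,0,0,0,0.6],[0,0,0,0,0,0,0.5],[0,0,0,0,0,0,0.3],[0,0,0,0,0,0,0]]
  squeeze: 30

```text
clock: 14.6
tcp_pos: [0.4616, 0.2922, 0.0077]
orientation: [0.435, 0.558, 0.434, -0.558]
wrist_force: [-2.0, -0.4, 5.8]
finger_gap: 0.0532
```

drive_tool:
  plan:
    - [[0,0,0,0,0,0,0],[0,0,0,0,0,0,0],[-0.5,0,0,0,0,0,0],[-1,0,0,0,0,0,0],[-2,0,0,0,0,0,0]]

```text
clock: 15.02
tcp_pos: [0.4587, 0.2909, 0.0401]
orientation: [-0.434, -0.556, -0.435, 0.56]
wrist_force: [-0.1, -1.0, -4.2]
finger_gap: 0.0531
```

drive_tool:
  plan:
    - [[-3.5,0,0,0,0,0,0],[-3.5,0,0,0,0,0,0],[-3.5,0,0,0,0,0,0],[-3.5,0,0,0,0,0,0],[-3,0,0,0,0,0,0]]

```text
clock: 15.43
tcp_pos: [0.4609, 0.292, 0.2146]
orientation: [-0.434, -0.558, -0.434, 0.558]
wrist_force: [1.5, 0.3, -3.2]
finger_gap: 0.0536
```

```bash
python3 look.py wrist w12.png; python3 - <<'E'
from h import *
t=board2w(BD,[0.047,0.001,.09])[0];print(t)
rows(t,btool(),n=10)
E
```

```text
t 15.4333 [0.4609 0.292  0.2146] q [ 0.42  0.26 -0.07  1.24 -0.    2.24] F [ 1.53  0.27 -3.17] gap 0.0536 [[0.0, 0.969, -0.245], [-0.0, -0.245, -0.969], [-1.0, 0.0, 0.0]]
[0.47545526 0.00915902 0.17763571]
dist cm [  1.2  -28.4   -4.31] turn deg tool [-17.89  -4.05 -24.26] rows 10
[0.42, 0.81, 2.73, -1.79, -0.41, -2.43]
[0.41, 0.74, 2.75, -1.79, -0.41, -2.43]
[0.4, 0.67, 2.77, -1.79, -0.41, -2.43]
[0.39, 0.6, 2.78, -1.79, -0.41, -2.43]
[0.39, 0.53, 2.8, -1.79, -0.41, -2.43]
[0.39, 0.46, 2.81, -1.79, -0.41, -2.43]
[0.39, 0.39, 2.82, -1.79, -0.41, -2.43]
[0.39, 0.32, 2.83, -1.79, -0.41, -2.43]
[0.4, 0.24, 2.84, -1.79, -0.41, -2.43]
[0.41, 0.17, 2.84, -1.79, -0.41, -2.43]
```

View pics/w12.png

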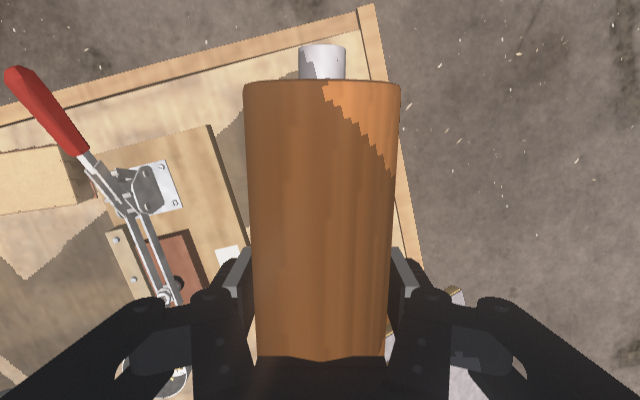

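drive_tool:
  plan:
    - [[0.4,0.8,2.7,-1.8,-0.4,-2.4,0],[0.4,0.7,2.8,-1.8,-0.4,-2.4,0],[0.4,0.7,2.8,-1.8,-0.4,-2.4,0],[0.4,0.6,2.8,-1.8,-0.4,-2.4,0],[0.4,0.5,2.8,-1.8,-0.4,-2.4,0]]

```text
clock: 15.9
tcp_pos: [0.4661, 0.1481, 0.1911]
orientation: [-0.424, -0.463, -0.526, 0.574]
wrist_force: [0.6, -0.4, -3.6]
finger_gap: 0.0528
```

drive_tool:
  plan:
    - [[0.4,0.5,2.8,-1.8,-0.4,-2.4,0],[0.4,0.4,2.8,-1.8,-0.4,-2.4,0],[0.4,0.3,2.8,-1.8,-0.4,-2.4,0],[0.4,0.2,2.8,-1.8,-0.4,-2.5,0],[0.4,0.2,2.8,-1.8,-0.4,-2.5,0]]

```text
clock: 16.32
tcp_pos: [0.4725, 0.0072, 0.1696]
orientation: [0.404, 0.36, 0.608, -0.581]
wrist_force: [0.4, -0.8, -3.3]
finger_gap: 0.0533
```

drive_tool:
  plan:
    - [[0,0,0,0,0,0,0],[0,0,0,0,0,0,0],[0,0,0,0,0,0,0],[0,0,0,0,0,0,0],[0,0,0,0,0,0,0]]

```text
clock: 16.73
tcp_pos: [0.4724, 0.0095, 0.1701]
orientation: [0.405, 0.361, 0.607, -0.581]
wrist_force: [-0.0, 1.1, -3.8]
finger_gap: 0.053
```

```bash
python3 stt.py; python3 look.py wrist w13.png; python3 look.py scene s13.png;  python3 - <<'E'
from h import *
t=board2w(BD,[0.050,0.001,.03])[0];print(t)
rows(t,btool(),n=5)
s=cv2.imread("pics/s13.png");cv2.imwrite("pics/s13c.png",cv2.resize(s[80:260,200:420],None,fx=3.5,fy=3.3,interpolation=2))
E
```

```text
16.73 inb [0.0467 0.0004 0.0819] F tool [ 3.5  1.6 -1.1] M tool [-0.06 -0.03  0.64] gap 0.053 rot err [0.08 0.21 0.41]
t 16.7333 [0.4724 0.0095 0.1701] q [-0.1   0.51  0.09  1.57 -0.07  1.41] F [-0.02  1.07 -3.82] gap 0.053 [[-0.412, 0.908, 0.073], [-0.033, 0.065, -0.997], [-0.911, -0.413, 0.003]]
t 16.7833 [0.4724 0.0095 0.1701] q [-0.1   0.51  0.09  1.57 -0.07  1.41] F [ 0.93  0.7  -2.94] gap 0.053 [[-0.412, 0.908, 0.073], [-0.033, 0.065, -0.997], [-0.911, -0.413, 0.003]]
[0.44837711 0.00725752 0.1240432 ]
dist cm [-2.41 -0.22 -4.6 ] turn deg tool [0.09 0.22 0.41] rows 5
[1.04, -0.06, 0.01, 0.02, 0.04, 0.08]
[1.04, -0.06, 0.01, 0.02, 0.04, 0.08]
[1.04, -0.06, 0.01, 0.02, 0.04, 0.08]
[1.04, -0.06, 0.01, 0.02, 0.04, 0.08]
[1.04, -0.07, 0.01, 0.02, 0.04, 0.08]
```

View pics/w13.png

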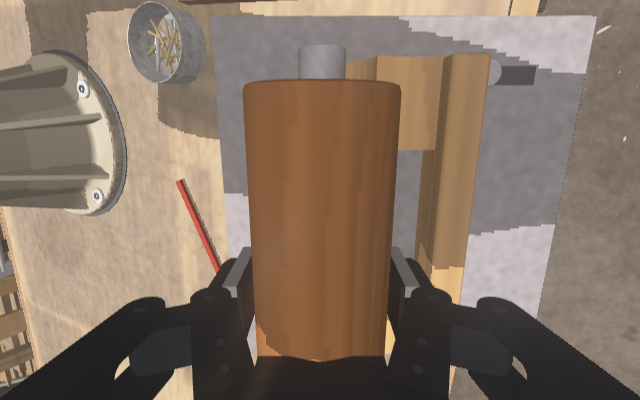

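View pics/s13c.png

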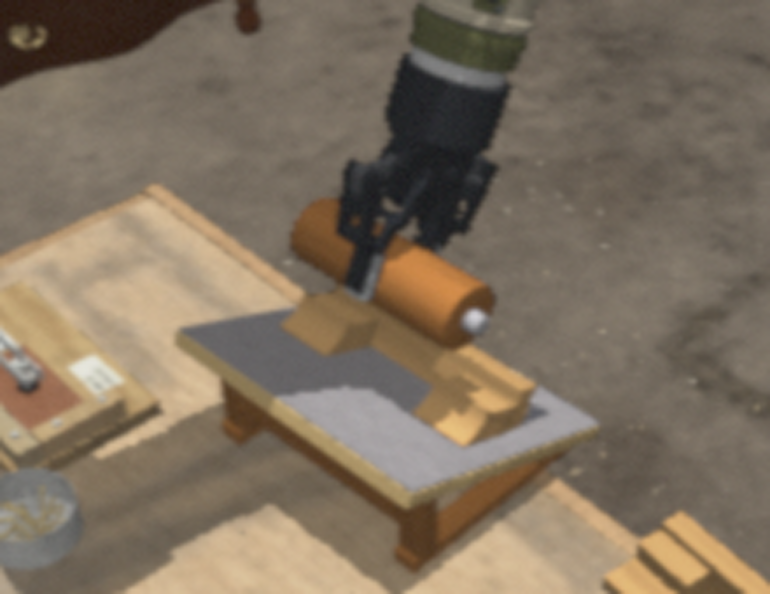

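drive_tool:
  plan:
    - [[1,-0.3,0,0,0,0.2,0],[1,-0.3,0,0,0,0.2,0],[1,-0.3,0,0,0,0,0],[1,-0.3,0,0,0,0,0],[0.8,0,0,0,0,0,0]]

```text
clock: 17.25
tcp_pos: [0.4411, 0.0069, 0.1307]
orientation: [0.407, 0.363, 0.606, -0.58]
wrist_force: [0.3, -0.5, -3.1]
finger_gap: 0.0532
```

drive_tool:
  plan:
    - [[0.6,0,0,0,0,0,0],[0.4,0,0,0,0,0,0],[0.2,0,0,0,0,0,0],[0.1,0,0,0,0,0,0],[0,0,0,0,0,0,0]]

```text
clock: 17.67
tcp_pos: [0.4369, 0.0059, 0.1188]
orientation: [0.406, 0.363, 0.606, -0.58]
wrist_force: [-0.2, 0.5, -3.2]
finger_gap: 0.0533
```

```bash
python3 stt.py; python3 look.py wrist w14.png
```

```text
17.67 inb [0.0584 0.0015 0.0205] F tool [ 3.   1.1 -0.5] M tool [-0.03 -0.01  0.59] gap 0.0533 rot err [0.01 0.18 0.07]
t 17.6667 [0.4369 0.0059 0.1188] q [-0.12  0.47 -0.1   1.41 -0.08  1.4 ] F [-0.24  0.47 -3.17] gap 0.0533 [[-0.407, 0.911, 0.072], [-0.032, 0.064, -0.997], [-0.913, -0.408, 0.003]]
```

View pics/w14.png

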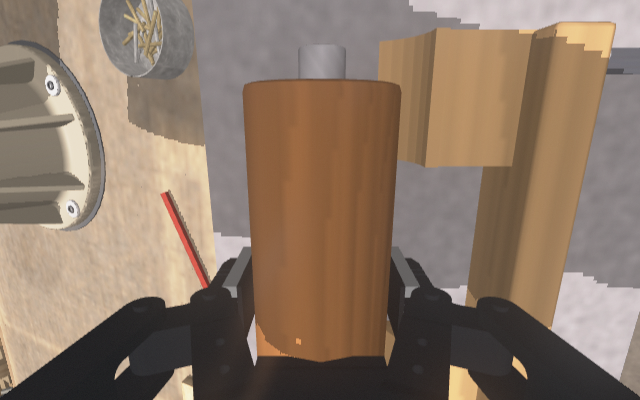

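drive_tool:
  plan:
    - [[0.3,0,0,0,0,0,0],[0.2,0,0,0,0,0,0],[0.1,0,0,0,0,0,0],[0.1,0,0,0,0,0,0],[0,0,0,0,0,0,0]]

```text
clock: 18.13
tcp_pos: [0.4336, 0.0057, 0.1122]
orientation: [0.406, 0.363, 0.606, -0.58]
wrist_force: [-0.2, 0.1, -2.9]
finger_gap: 0.0528
```

drive_tool:
  plan:
    - [[0.1,0,0,0,0,0,0],[0.05,0,0,0,0,0,0],[0.05,0,0,0,0,0,0],[0,0,0,0,0,0,0],[0,0,0,0,0,0,0]]

```text
clock: 18.55
tcp_pos: [0.433, 0.0056, 0.1106]
orientation: [0.406, 0.363, 0.606, -0.58]
wrist_force: [0.9, -0.1, -3.2]
finger_gap: 0.0531
```

```bash
python3 stt.py
```

```text
18.55 inb [0.0586 0.0016 0.0114] F tool [2.5 2.1 0.2] M tool [-0.03  0.    0.62] gap 0.0531 rot err [0.01 0.18 0.08]
```

drive_tool:
  plan:
    - [[0.1,0,0,0,0,0,0],[0.05,0,0,0,0,0,0],[0.05,0,0,0,0,0,0],[0,0,0,0,0,0,0],[0,0,0,0,0,0,0]]

```text
clock: 18.97
tcp_pos: [0.4321, 0.0056, 0.1087]
orientation: [0.406, 0.363, 0.606, -0.58]
wrist_force: [0.8, 0.5, -2.7]
finger_gap: 0.053
```

```bash
python3 stt.py
```

```text
18.97 inb [0.0587 0.0016 0.0094] F tool [ 2.1  1.9 -0.5] M tool [0.05 0.01 0.57] gap 0.053 rot err [0.01 0.18 0.08]
```

drive_tool:
  plan:
    - [[0.05,0,0,0,0,0,0],[0.05,0,0,0,0,0,0],[0.05,0,0,0,0,0,0],[0,0,0,0,0,0,0],[0,0,0,0,0,0,0]]

```text
clock: 19.38
tcp_pos: [0.432, 0.0055, 0.108]
orientation: [0.407, 0.363, 0.606, -0.58]
wrist_force: [0.9, 0.5, 5.7]
finger_gap: 0.0533
```

```bash
python3 stt.py
```

```text
19.38 inb [0.0586 0.0016 0.0086] F tool [-5.6 -1.5 -0.5] M tool [-0.04  0.16  0.16] gap 0.0533 rot err [0.01 0.19 0.02]
```

drive_tool:
  plan:
    - [[0,0.3,0,0,0,0,0],[0,0.3,0,0,0,0,0],[0,0.2,0,0,0,0,0],[0,0.2,0,0,0,0,0],[0,0.1,0,0,0,0,0]]

```text
clock: 19.8
tcp_pos: [0.4422, 0.0061, 0.1035]
orientation: [0.407, 0.363, 0.606, -0.58]
wrist_force: [0.4, -0.6, 6.7]
finger_gap: 0.0533
```

```bash
python3 stt.py
```

```text
19.8 inb [0.0473 0.0018 0.0087] F tool [-6.3 -2.4  0.6] M tool [ 0.04  0.09 -0.05] gap 0.0533 rot err [0.01 0.21 0.02]
```

drive_tool:
  plan:
    - [[0,0.1,0,0,0,0,0],[0,0.1,0,0,0,0,0],[0,0.1,0,0,0,0,0],[0,0,0,0,0,0,0],[0,0,0,0,0,0,0]]

```text
clock: 20.22
tcp_pos: [0.4446, 0.0062, 0.1024]
orientation: [0.407, 0.363, 0.606, -0.58]
wrist_force: [1.5, 0.1, 6.7]
finger_gap: 0.0532
```

```bash
python3 stt.py
```

```text
20.22 inb [0.0447 0.0017 0.0086] F tool [-6.7 -1.3  0.1] M tool [-0.08  0.03 -0.  ] gap 0.0532 rot err [0.02 0.21 0.04]
```

drive_tool:
  plan:
    - [[0,0.1,0,0,0,0,0],[0,0.1,0,0,0,0,0],[0,0,0,0,0,0,0],[0,0,0,0,0,0,0],[0,0,0,0,0,0,0]]

```text
clock: 20.63
tcp_pos: [0.4448, 0.0062, 0.1023]
orientation: [0.406, 0.361, 0.606, -0.58]
wrist_force: [-3.0, -1.1, 11.9]
finger_gap: 0.0528
```

```bash
python3 stt.py
```

```text
20.63 inb [0.0444 0.0018 0.0086] F tool [-9.6 -7.7  0.9] M tool [-0.34 -0.07 -1.08] gap 0.0528 rot err [0.06 0.24 0.22]
```

drive_tool:
  plan:
    - [[0,0.05,0,-0.3,0,0,0],[0,0,0,0,0,0,0],[0,0,0,0,0,0,0],[0,0,0,0,0,0,0],[0,0,0,0,0,0,0]]

```text
clock: 21.05
tcp_pos: [0.4449, 0.0062, 0.1022]
orientation: [0.406, 0.36, 0.608, -0.579]
wrist_force: [-4.1, -0.9, 13.3]
finger_gap: 0.0532
```

```bash
python3 stt.py; python3 look.py wrist w15.png; python3 look.py scene s15.png; python3 - <<'E'
from h import *
s=cv2.imread("pics/s15.png");cv2.imwrite("pics/s15c.png",cv2.resize(s[80:260,200:420],None,fx=3.5,fy=3.3,interpolation=2))
E
```

```text
21.05 inb [0.0444 0.0018 0.0086] F tool [-10.4  -9.3   0.6] M tool [ 0.05 -0.12 -1.31] gap 0.0532 rot err [0.3  0.23 0.27]
t 21.05 [0.4449 0.0062 0.1022] q [-0.11  0.5  -0.09  1.39 -0.08  1.4 ] F [-4.12 -0.87 13.3 ] gap 0.0532 [[-0.41, 0.909, 0.076], [-0.033, 0.069, -0.997], [-0.912, -0.411, 0.001]]
t 21.1 [0.4449 0.0062 0.1022] q [-0.11  0.5  -0.09  1.39 -0.08  1.4 ] F [-3.   -0.66 13.07] gap 0.0534 [[-0.41, 0.909, 0.076], [-0.033, 0.069, -0.997], [-0.912, -0.411, 0.001]]
```

View pics/w15.png

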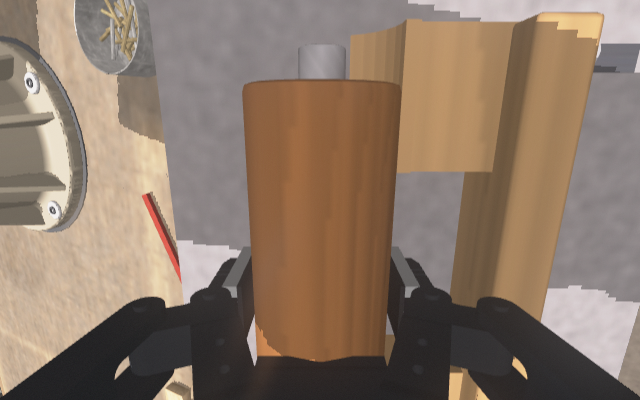

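View pics/s15c.png

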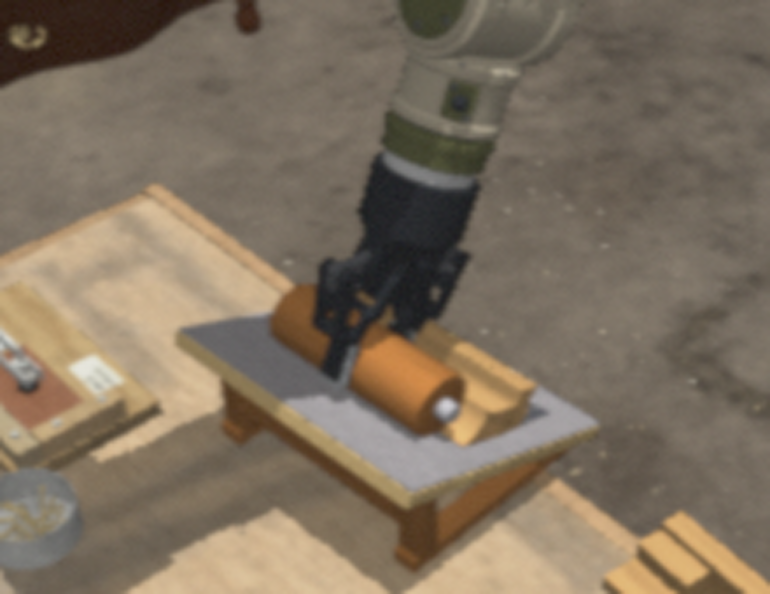

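drive_tool:
  plan:
    - [[-0.05,0,0,0,0,0,0.55],[0,0,0,0,0,0,0.62],[0,0,0,0,0,0,0.64],[0,0,0,0,0,0,0.66],[0,0,0,0,0,0,0.69]]

```text
clock: 21.57
tcp_pos: [0.4467, 0.0066, 0.1008]
orientation: [0.407, 0.362, 0.607, -0.578]
wrist_force: [0.1, -0.4, -0.2]
finger_gap: 0.0588
```

drive_tool:
  plan:
    - [[0,0,0,0,0,0,0.72],[0,0,0,0,0,0,0.76],[0,0,0,0,0,0,0.8],[0,0,0,0,0,0,0.84],[0,0,0,0,0,0,0.84]]

```text
clock: 21.98
tcp_pos: [0.4469, 0.0066, 0.101]
orientation: [0.407, 0.362, 0.607, -0.578]
wrist_force: [0.7, -0.2, -0.1]
finger_gap: 0.0719
```

```bash
python3 stt.py; python3 look.py wrist w16.png; python3 look.py scene s16.png; python3 - <<'E'
from h import *
s=cv2.imread("pics/s16.png");cv2.imwrite("pics/s16c.png",cv2.resize(s[80:260,200:420],None,fx=3.5,fy=3.3,interpolation=2))
E
```

```text
21.98 inb [0.042  0.0016 0.0084] F tool [-0.1  0.7  0.3] M tool [-0.02 -0.02  0.33] gap 0.0719 rot err [0.31 0.18 0.07]
t 21.9833 [0.4469 0.0066 0.101 ] q [-0.11  0.5  -0.09  1.39 -0.08  1.4 ] F [ 0.7  -0.22 -0.14] gap 0.0719 [[-0.407, 0.91, 0.076], [-0.032, 0.069, -0.997], [-0.913, -0.408, 0.001]]
t 22.0333 [0.4469 0.0066 0.1011] q [-0.11  0.5  -0.09  1.39 -0.08  1.4 ] F [-0.19  0.26  0.38] gap 0.0715 [[-0.407, 0.91, 0.076], [-0.032, 0.069, -0.997], [-0.913, -0.408, 0.001]]
```

View pics/w16.png

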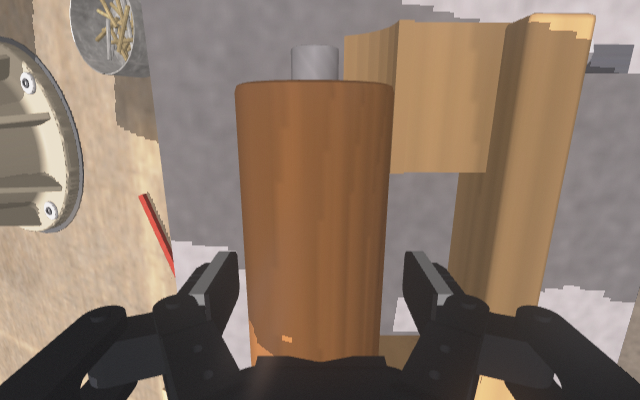

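View pics/s16c.png

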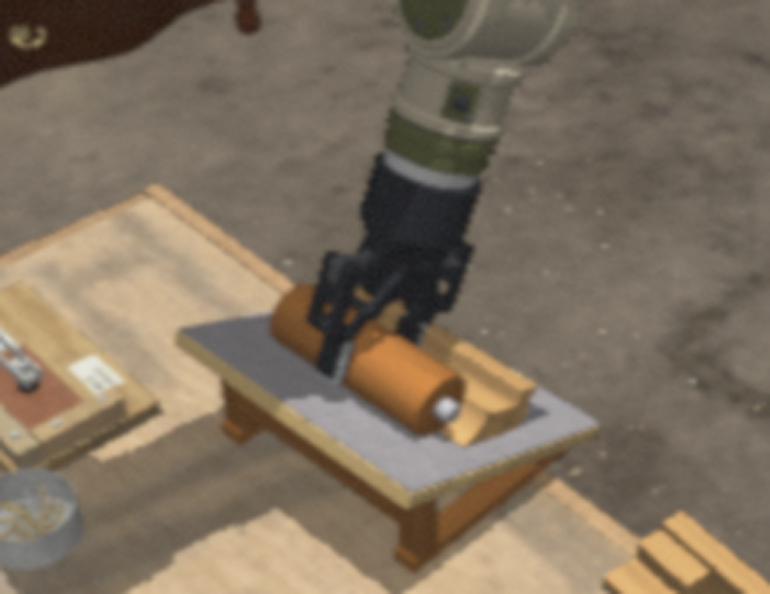

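drive_tool:
  plan:
    - [[0,-0.2,0,0,0,0,0.84],[-0.5,0,0,0,0,0,0.84],[-1,0,0,0,0,0,0.84],[-2,0,0,0,0,0,0.84],[-2.5,0,0,0,0,0,0.84]]

```text
clock: 22.5
tcp_pos: [0.4688, 0.0085, 0.1573]
orientation: [0.406, 0.361, 0.608, -0.579]
wrist_force: [0.8, -0.5, 0.2]
finger_gap: 0.0718
```

drive_tool:
  plan:
    - [[-3,0,0,0,0,0,0.84],[-3,0,0,0,0,0,0.84],[-3,0,0,0,0,0,0.84],[-1,0,0,0,0,0,0.84],[0,0,0,0,0,0,0.84]]

```text
clock: 22.92
tcp_pos: [0.5123, 0.0115, 0.2511]
orientation: [0.409, 0.363, 0.606, -0.577]
wrist_force: [0.1, -0.3, 0.1]
finger_gap: 0.0717
```

```bash
python3 stt.py; python3 look.py wrist w17.png; python3 look.py scene s17.png; python3 - <<'E'
from h import *
s=cv2.imread("pics/s17.png");cv2.imwrite("pics/s17c.png",cv2.resize(s[80:260,200:420],None,fx=3.5,fy=3.3,interpolation=2))
E
```

```text
22.92 inb [0.0432 0.0013 0.1721] F tool [-0.1  0.1  0.3] M tool [-0.   -0.01  0.38] gap 0.0717 rot err [ 0.29  0.24 -0.28]
t 22.9167 [0.5123 0.0115 0.2511] q [-0.09  0.55  0.37  1.79 -0.07  1.42] F [ 0.13 -0.32  0.07] gap 0.0717 [[-0.401, 0.913, 0.076], [-0.032, 0.069, -0.997], [-0.915, -0.402, 0.002]]
t 22.9667 [0.5113 0.0115 0.2493] q [-0.09  0.55  0.36  1.79 -0.07  1.42] F [-0.11 -0.23  0.24] gap 0.0718 [[-0.404, 0.912, 0.076], [-0.032, 0.069, -0.997], [-0.914, -0.405, 0.001]]
```

View pics/w17.png

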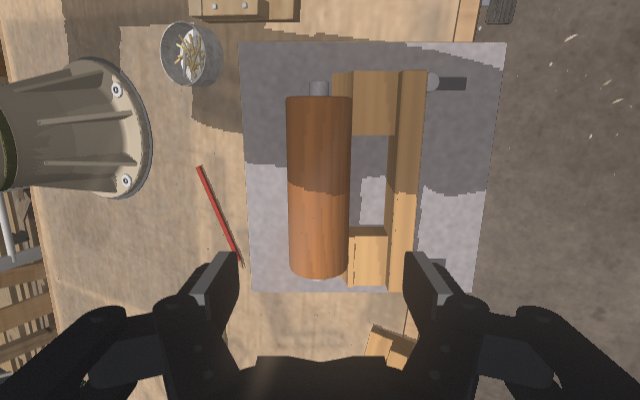

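View pics/s17c.png

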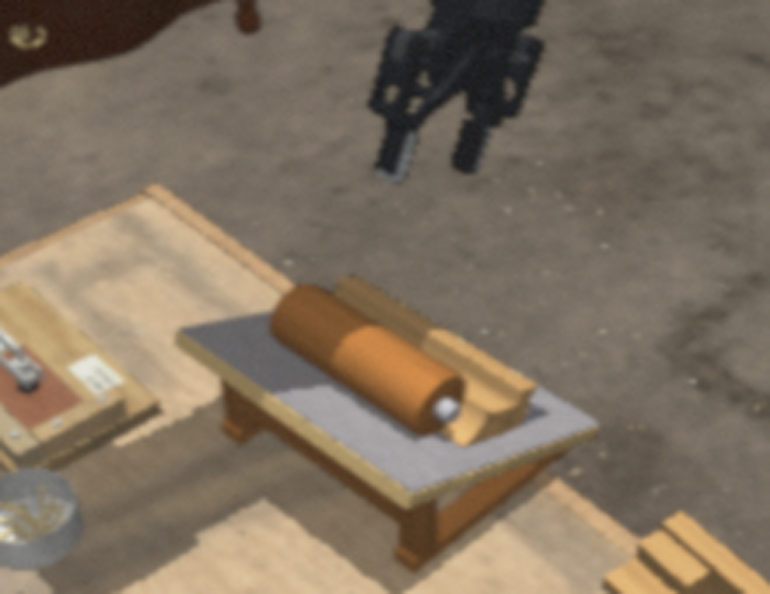

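```bash
python3 - <<'E'
from h import *
print("tip",wrayb("w17.png",(319,81),.027),"(expect y=c-.087)", [wrayb("w17.png",u,.027).round(4) for u in((286,100),(352,100),(290,265),(348,265))])
c=np.array([wrayb("w17.png",u,.04) for u in((401,71),(427,71),(415,292),(389,292))]);print(c.round(4),c.mean(0))
env.hand_in(); print("handed in",env.get_state()["clock"])
E
```

```text
tip [ 0.04450093 -0.08487894  0.027     ] (expect y=c-.087) [array([ 0.0711, -0.0702,  0.027 ]), array([ 0.0178, -0.0705,  0.027 ]), array([0.0707, 0.0762, 0.027 ]), array([0.0169, 0.076 , 0.027 ])]
[[-0.0174 -0.0916  0.04  ]
 [-0.0371 -0.0917  0.04  ]
 [-0.0435  0.0963  0.04  ]
 [-0.0198  0.0964  0.04  ]] [-0.02943108  0.00235201  0.04      ]
the job is handed in; nothing more can be done
the job is handed in; nothing more can be done
```

The roller is parked in the hollowed chock on the board, and the job was handed in at about 23 s of the 58 s allowed. No verdict was reported.

**What I did**
- I gripped the hollowed chock, laid it flat on the board about 33 mm uphill of the pegs, and eased it down the slope until it stopped. There was about 6 N of extra force down the slope and almost no twist, so it was bearing on both pegs when I let go.
- I lowered the roller onto the board just uphill of the hollows and eased it down until it stopped. I squared it until the twist reading vanished, opened the fingers slowly and drew back.

**Last checks**
- **Chock:** about 2 mm off centre. It was square after release: 0.02° in the picture taken then.
- **Roller:** about 73 to 74 mm from the rail's middle along the slope, and within about 1 mm of the chock's middle sideways. Contact came at 73 mm, as expected.
- **At rest:** the scene pictures taken just after letting go and after drawing back show the roller and chock in the same place. The gripper was clear, with force readings near zero.
- **Square-stepped chock:** I never knowingly touched it, and it sat at the same place in the top view taken while the other chock was held over the board. I took no later measurement of it.

**Disagreement:** in the final picture the chock's far rail corners read up to 5 mm out, because the gripper partly hid that end. I relied on the earlier clear picture and on the touch measurements instead.

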